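# Set finished miniatures on their show plinths

### The job

Set up the finished miniatures for the painting show: stand each of the four figures that are on black bases on the wooden plinth of the same shape as its base, the small base on the small plinth and the large base on the large one. Each should end upright in the middle of the plinth with no overhang, and the square bases squared up with their plinth's edges; which way a figure faces does not matter. Don't tip any figure over, leave the plinths where they stand, and don't disturb the two unfinished figures still on their painting corks.

Things in the scene. Friction and masses are not known exactly. Their poses are not given: they have to be found in the camera images.
- swordsman_center (a point): Grey warrior with raised sword and small round shield, on a black ROUND base 40 mm across, 4 mm thick; 78 mm high in all, 45 g. Point: base axis, 39 mm up. Faces -x of its frame. Chest 16 mm front to back (x), 22 mm wide (y), 33 to 59 mm up: grip it front to back 7 mm above the point; shield and weapon lie at |y| > 11 mm.
- ogre_center (a point): Grey hulking ogre with a club held low, on a black ROUND base 60 mm across, 4 mm thick; 76 mm high, 110 g. Point: base axis, 38 mm up. Faces -x of its frame. Trunk 34 mm front to back (x), 44 mm wide (y), 25 to 63 mm up: grip it front to back 6 mm above the point; arms hang at |y| > 18 mm.
- spearman_center (a point): Grey warrior with upright spear, no shield, on a black SQUARE base 40 mm a side (along x, y of its frame), 4 mm thick; 78 mm high in all, 45 g. Point: base axis, 39 mm up. Faces -x of its frame. Chest 16 mm front to back (x), 22 mm wide (y), 33 to 59 mm up: grip it front to back 7 mm above the point; shield and weapon lie at |y| > 11 mm.
- bear_center (a point): Grey bear on all fours on a black SQUARE base 60 mm a side (along x, y of its frame), 4 mm thick; 56 mm high, 90 g. Point: over the base's centre, 28 mm up. Head towards -x, 10 mm past the base. Trunk 26 mm wide (y), 46 mm long, 23 to 49 mm up, its middle at x = +3 mm: grip it side to side there, 8 mm above the point.
- cork_archer_center (a point): Unfinished small archer with no base, still stuck on its painting cork (tapered cork 42 mm across at the foot, 35 mm at the top, 32 mm high); 76 mm high in all. Point: on the axis, half-way up. Not to be moved.
- cork_swordsman_center (a point): Unfinished small swordsman with no base, still stuck on its painting cork (tapered cork 42 mm across at the foot, 35 mm at the top, 32 mm high); about 76 mm high in all. Point: on the axis, half-way up. Not to be moved.
- plinth_round_small_top (a point): Loose hardwood show plinth, 40 mm high, ROUND, top 64 mm across; moulded foot 5 mm wider all round. Point: centre of its flat top.  Heavy enough (150 g) to stand by itself.
- plinth_round_large_top (a point): Loose hardwood show plinth, 40 mm high, ROUND, top 84 mm across; moulded foot 5 mm wider all round. Point: centre of its flat top.  Heavy enough (260 g) to stand by itself.
- plinth_square_small_top (a point): Loose hardwood show plinth, 40 mm high, SQUARE, top 64 mm a side; moulded foot 5 mm wider all round. Point: centre of its flat top. Sides along x and y of its frame. Heavy enough (150 g) to stand by itself.
- plinth_square_large_top (a point): Loose hardwood show plinth, 40 mm high, SQUARE, top 84 mm a side; moulded foot 5 mm wider all round. Point: centre of its flat top. Sides along x and y of its frame. Heavy enough (260 g) to stand by itself.
There are look-alikes about, which are no part of the job. What is shaped like the part that bears plinth_square_large_top but yellow is not meant. What is shaped like the part that bears plinth_square_small_top but purple is not meant.

How it is judged:
By the outcome, as a careful person would: the job done as asked, in the order asked, and still so for the second after the job is handed in, with the robot touching nothing.
It also fails if it takes over 122 s, if anything falls off the work surface, if the arm or the gripper's body presses on something with over 40 N, if the wrist force passes 120 N, or if a joint passes its speed limit or range.

### The arm

A 7-joint arm with a two-finger parallel gripper is mounted at the origin on the work surface. World frame = base frame: x ahead of the robot, y to its left, z up, the work surface at z = 0. Lengths are in m, angles in rad, forces in N, time in s.
With the tool pointing down it reaches from about 0.4 to 0.85 m from the base axis. Payload 10.4 kg.
Tool frame: the origin (TCP) lies between the finger pads; the fingertips stand ahead of it and the grasp point (between the pads) lies 6 mm ahead of it (finger_overhang is the z of the fingertips in the tool frame, in m); z points along the fingers, y is the direction in which the jaws open and shut (so a half turn about z gives the same grasp; the last joint's range is limited). The gripper opens to 85 mm and grips with 20 to 120 N. Pads are 22 mm wide; open, the fingers measure 114 mm over their backs; the gripper's body (76 mm by 85 mm) begins 54 mm behind the grasp point. The pads swing forward as they close: fully open they stand 13 mm farther back than shut.
Start: joints at [1.162, 0.332, -0.065, 1.46, 0.022, 1.35, -0.088], TCP at [0.235, -0.579, 0.232] pointing down, gripper open.
Joint ranges: [-2.6, 2.6], [-0.5, 2.12], [-1.47, 1.34], [0.16, 2.42], [-1.27, 4.41], [0.06, 2.06], [-2.6, 2.6]. Speed limits (rad/s): [2.22, 2.22, 2.79, 2.79, 3.14, 3.14, 3.14].

### API

Orientations are given as a unit quaternion [x, y, z, w].
In Python, from workcell import * gives the robot as it stands.
- The arm moves only by the shell command python3 -m creep 'ROWS' [FORCE]. ROWS is JSON, a list of rows, each a list of 7 numbers: the turn, a rotation vector about the tool's x, y, z in rad, then the shift along the tool's x, y, z in mm, then the closure in counts, from 0 (fully open) to 255 (shut). In form: [[wx, wy, wz, dx, dy, dz, claw], ...]. A call has 1 to 8 rows; each row shifts and turns the commanded pose from where the row before left it, along the tool's axes as they then stand; what a row does not reach is not made up. A row lasts 1/10 s, in which the tool goes at most 50 mm and 8.59 degrees, less where a joint would pass 70% of its speed; a pose out of reach is approached as far as the arm can. A call is refused whole if a number of a shift passes 50 or a number of a turn 0.15, either way. A call with a gripper value outside its range is refused whole. The fingers move at their own pace and stop on an object; FORCE is the grip in N (left out, the last holds). Time passes only in rows, so rows that do not move let the fingers close. It gives the time, the measured TCP pose, the force and the opening at its end, in the units of the state.
- get_obs(): the state, without advancing time (a new reading comes with each control period).
- camera(name): name is "scene" or "top" or "wrist"; returns (picture, depth): 420x560x3 uint8, blue, green, red; 420x560 float32, m along the optical axis (not along the pixel's ray), 0 where there is no reading.
- camera_model(name): a dict with "camera_matrix" (3x3 intrinsics, pixels), "k1" (the pictures are not rectified: a ray, as slopes to the right and down, at radius r is drawn at 1 + k1 r^2 times it, then the intrinsics apply), "R" (3x3) and "t" (3): a world point X has camera coordinates R X + t; the wrist camera has in their place "mount" (4x4, takes a point from camera to tool coordinates, whose origin is the TCP and whose axes are the flange's). Camera axes: x right, y down, z forward; pixel columns grow to the right and rows downward; lengths in m; the calibration is good to about 2 mm. A picture is of the moment at which its call begins: read the wrist's pose just before it. camera_model takes no time and is no camera call.
- hand_in(): hands the job in, once; it reports no verdict.
The state is a dict: "clock": time; "joint_pos": joint angles; "joint_velocities": joint speeds; "tau": joint torques, N m; "position": TCP position; "ee_rot": TCP orientation; "ft_force": force on the tool from outside, world axes, zero at the start; "torque": the same for the moment, N m; "grip_width": opening from 0.0 (shut) to 1.0 (fully open).
Only numpy, scipy, OpenCV 4.12 (cv2) and the standard library are available. Lean on these libraries where they do the work, as an engineer would, in place of code of your own. Each camera call takes 0.05 s, during which the arm holds its last target.

## Working session

There is one attempt and no reset: what is moved stays moved. The work goes in short steps, Python scripts to look and compute and a shell command to move; the robot and the scene stay as the last step left them, time stands still between calls to the robot, and variables do not carry over. Pictures are saved under pics/ and viewed, and the job is handed in when it is done.

```bash
ls; mkdir -p pics; python3 - <<'E'
from workcell import *
import cv2
o=get_obs(); print({k:o[k] for k in o})
for n in ["scene","top","wrist"]:
    p,d=camera(n); cv2.imwrite(f"pics/{n}0.png",p); m=camera_model(n); print(n,m)
    import numpy as np; np.save(f"{n}0.npy",d)
E
```

```text
pics
{'clock': 0.0, 'joint_pos': array([ 1.16238547,  0.33287274, -0.06469823,  1.46095812,  0.02156469,
        1.34992557, -0.08848209]), 'joint_velocities': array([ 7.31573253e-05, -1.93490581e-03,  1.10189405e-03,  9.25833884e-04,
       -4.77127435e-04, -1.18695434e-03,  1.30693412e-03]), 'tau': array([ 1.49615717e-04, -6.25445008e+01,  4.89232969e-02, -3.91606665e+01,
        1.59991969e-02,  9.91957553e-03, -9.03015177e-06]), 'position': array([ 0.2350501 , -0.5786934 ,  0.23110737]), 'ee_rot': array([ 9.81448251e-01,  1.91725820e-01, -1.58649277e-04, -7.17694809e-04]), 'ft_force': array([-0.31740028,  0.3398918 , -0.39428559]), 'torque': array([ 0.04838904, -0.02723331,  0.03310643]), 'grip_width': 0.9990276325907635}
scene {'camera_matrix': array([[467.38053836,   0.        , 276.81861573],
       [  0.        , 467.38053836, 203.92848274],
       [  0.        ,   0.        ,   1.        ]]), 'k1': 0.037695268078722, 'R': array([[ 0.57349527,  0.81895956, -0.02020923],
       [ 0.51866936, -0.3820841 , -0.7648489 ],
       [-0.63410194,  0.42815532, -0.64389265]]), 't': arra
[... 308 characters left out ...]
 [-0.98664855,  0.00692219, -0.16271671],
       [ 0.16262683, -0.01201205, -0.98661453]]), 't': array([0.08648491, 0.5333441 , 1.11891633])}
wrist {'camera_matrix': array([[314.61617317,   0.        , 283.27355463],
       [  0.        , 314.61617317, 210.79313464],
       [  0.        ,   0.        ,   1.        ]]), 'k1': -0.005878442961508664, 'mount': array([[ 1.12961545e-03, -9.49214558e-01, -3.14627473e-01,
         8.08350209e-02],
       [ 9.99999362e-01,  1.06741963e-03,  3.69975557e-04,
         7.82175698e-04],
       [-1.53466419e-05, -3.14627690e-01,  9.49215158e-01,
        -1.41706670e-01],
       [ 0.00000000e+00,  0.00000000e+00,  0.00000000e+00,
         1.00000000e+00]])}
```

View pics/top0.png

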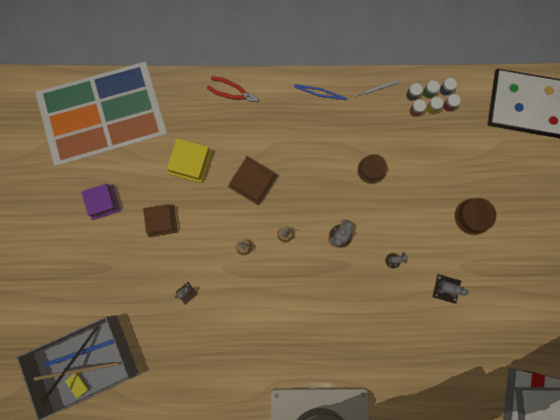

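View pics/scene0.png

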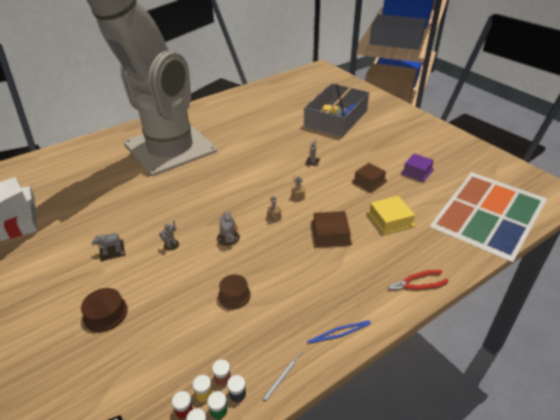

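View pics/wrist0.png

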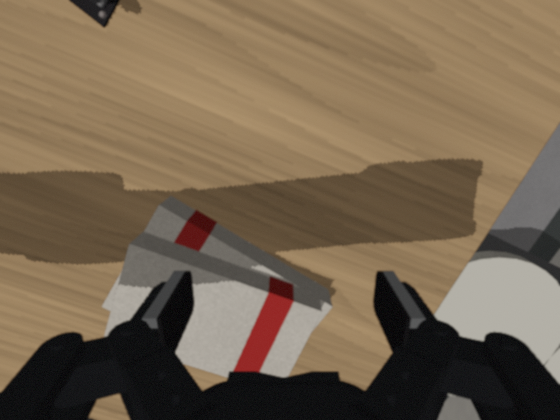

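```bash
cat > h.py <<'E'
import numpy as np, cv2
from workcell import *
from scipy.spatial.transform import Rotation as Ro
def pose(o=None):
    o=o or get_obs(); T=np.eye(4); T[:3,:3]=Ro.from_quat(o['ee_rot']).as_matrix(); T[:3,3]=o['position']; return T
def cam_T(name,T=None):
    m=camera_model(name)
    if name=='wrist': return (pose() if T is None else T)@m['mount']
    W=np.eye(4); W[:3,:3]=m['R'].T; W[:3,3]=-m['R'].T@m['t']; return W
def slopes(name,px):
    m=camera_model(name)
    return cv2.undistortPoints(np.asarray(px,float).reshape(-1,1,2),m['camera_matrix'],np.array([m['k1'],0,0,0.])).reshape(-1,2)
def onplane(name,px,z,T=None):
    W=cam_T(name,T); s=slopes(name,px); r=np.c_[s,np.ones(len(s))]@W[:3,:3].T; c=W[:3,3]
    return c+r*((z-c[2])/r[:,2])[:,None]
def cloud(name,d,T=None):
    h,w=d.shape; u,v=np.meshgrid(np.arange(w),np.arange(h)); W=cam_T(name,T)
    s=slopes(name,np.c_[u.ravel(),v.ravel()]); P=np.c_[s,np.ones(len(s))]*d.reshape(-1,1)
    X=P@W[:3,:3].T+W[:3,3]; X[d.ravel()==0]=np.nan; return X.reshape(h,w,3)
def proj(name,X,T=None):
    W=np.linalg.inv(cam_T(name,T)); m=camera_model(name); X=np.atleast_2d(X)
    return cv2.projectPoints(X.astype(float),cv2.Rodrigues(W[:3,:3])[0],W[:3,3],m['camera_matrix'],np.array([m['k1'],0,0,0.]))[0].reshape(-1,2)
E
python3 - <<'E'
from h import *
p=cv2.imread('pics/top0.png'); X=cloud('top',np.load('top0.npy'))
c=p[190:320,150:490]; cv2.imwrite('pics/topcrop.png',cv2.resize(c,None,fx=2.3,fy=2.3,interpolation=cv2.INTER_CUBIC))
Z=X[...,2]
print(np.nanmedian(Z[300:360,250:400]))
m=((Z>0.025)).astype(np.uint8)
n,l,s,ce=cv2.connectedComponentsWithStats(m)
for i in range(1,n):
    if s[i,4]<25: continue
    q=X[l==i]; 
    print(s[i],np.round(np.nanmedian(q,0),4),'zmax',np.round(np.nanpercentile(q[:,2],98),3))
E
```

```text
0.00032302827401098355
[443  78  14  14 150] [ 0.8714 -0.3514  0.0418] zmax 0.047
[425  80  15  14 164] [ 0.8659 -0.3077  0.0418] zmax 0.046
[409  83  13  15 154] [ 0.8575 -0.2626  0.0418] zmax 0.046
[446  94  15  15 151] [ 0.8278 -0.3589  0.0413] zmax 0.046
[428  96  16  15 172] [ 0.8211 -0.3145  0.0412] zmax 0.047
[412 100  14  14 149] [ 0.8129 -0.2697  0.041 ] zmax 0.046
[ 167  138   42   41 1142] [0.6791 0.322  0.0403] zmax 0.045
[360 154  27  26 539] [ 0.6554 -0.1476  0.0402] zmax 0.045
[ 229  156   46   45 1125] [0.627  0.1613 0.0402] zmax 0.045
[ 81 184  34  32 732] [0.5746 0.5397 0.0402] zmax 0.045
[460 198  36  34 956] [ 0.5305 -0.4015  0.0402] zmax 0.045
[143 204  30  30 714] [0.526  0.3912 0.0404] zmax 0.045
[329 219  24  28 374] [ 0.4816 -0.06    0.0618] zmax 0.076
[278 226  14  14 160] [0.4871 0.0795 0.0332] zmax 0.075
[236 239  14  15 167] [0.4557 0.1814 0.0331] zmax 0.075
[389 252  19  13 141] [ 0.4195 -0.1943  0.0579] zmax 0.075
[439 281  30  15 286] [ 0.3476 -0.3224  0.0487] zmax 0.057
[173 288  18  11 111] [0.341  0.3208 0.0602] zmax 0.074
[  16  315  120  105 2576] [0.1771 0.5951 0.0575] zmax 0.085
[ 507  369   53   51 2280] [ 0.1084 -0.4807  0.0661] zmax 0.079
[297 409  47  11 354] [0.0714 0.0031 0.0718] zmax 0.11
```

View pics/topcrop.png

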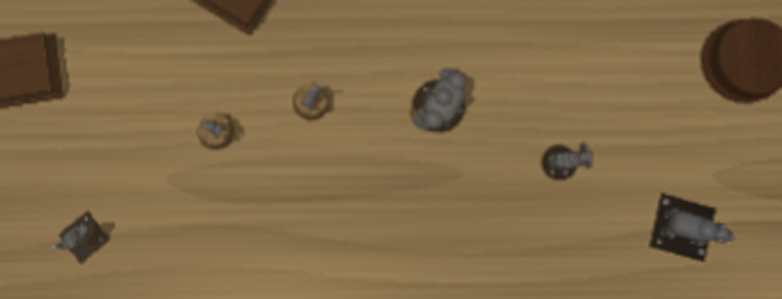

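```bash
python3 - <<'E'
from h import *
p=cv2.imread('pics/top0.png'); X=cloud('top',np.load('top0.npy')); Z=X[...,2]
print('camC',cam_T('top')[:3,3], cam_T('scene')[:3,3])
m=((Z>0.034)).astype(np.uint8)
n,l,s,ce=cv2.connectedComponentsWithStats(m)
for nm,(u,v) in dict(sqL=(252,180),sqS=(158,220),rS=(373,168),rL=(476,215)).items():
    k=l[v,u]; mk=(l==k).astype(np.uint8); c=max(cv2.findContours(mk,0,1)[0],key=len).reshape(-1,2)
    w=onplane('top',c,0.040)[:,:2]
    r=cv2.minAreaRect((w*1000).astype(np.float32)); e=cv2.fitEllipse((w*1000).astype(np.float32)) 
    print(nm,np.round(w.mean(0),4),'rect',np.round(np.r_[r[0],r[1],r[2]],1),'ell',np.round(np.r_[e[0],e[1],e[2]],1))
hsv=cv2.cvtColor(p,cv2.COLOR_BGR2HSV)
for nm,(u,v) in dict(bear=(450,289),sw=(397,260),ogre=(341,234),sp=(185,293)).items():
    a=p[v-22:v+22,u-25:u+25].astype(int)
    dk=((a.max(2)<75)).astype(np.uint8)
    dk[:, :]*=1
    n,l2,s2,_=cv2.connectedComponentsWithStats(dk); k=1+np.argmax(s2[1:,4])
    yy,xx=np.nonzero(l2==k); w=onplane('top',np.c_[xx+u-25,yy+v-22],0.004)[:,:2]
    r=cv2.minAreaRect((w*1000).astype(np.float32)); cc=cv2.minEnclosingCircle((w*1000).astype(np.float32))
    print(nm,s2[k],'rect',np.round(np.r_[r[0],r[1],r[2]],1),'circ',np.round(np.r_[cc[0],cc[1]],1))
E
```

```text
camC [0.34501706 0.09622517 1.18979548] [ 1.27949572 -0.44795663  0.84505564]
sqL [0.6278 0.1599] rect [628.  160.4  85.2  84.5  58. ] ell [628.4 160.2  96.7  97.9 142.8]
sqS [0.5268 0.3923] rect [526.7 392.3  64.5  64.5   8.3] ell [526.8 392.2  73.1  73.9  50.7]
rS [ 0.656  -0.1485] rect [ 655.8 -148.5   63.6   62.6   89.5] ell [ 656.3 -148.9   62.5   64.2   13.1]
rL [ 0.5306 -0.4018] rect [ 532.3 -403.1   81.4   83.9   43.1] ell [ 531.  -403.1   82.1   82.9   45.8]
bear [  8   7  28  30 423] rect [ 349.3 -324.4   58.3   58.8   73.8] circ [ 349.2 -324.6   40.2]
sw [ 14  15  14  15 113] rect [ 420.6 -193.8   32.8   35.2   89.7] circ [ 419.9 -194.3   18.3]
ogre [20 21 16 14 68] rect [467.9 -76.3  15.7  51.2  37.9] circ [473.3 -72.1  25.6]
sp [ 16  12  21  21 188] rect [344.2 323.5  37.2  38.9  38.7] circ [343.  324.   24.9]
```

```bash
cat >> h.py <<'E'
def goal(x,y,z,yawdeg):
    """print turn (tool) and shift in tool axes: before turn, and after turn; yaw = world angle of tool x"""
    T=pose(); a=np.radians(yawdeg); c,s=np.cos(a),np.sin(a)
    G=np.array([[c,s,0],[s,-c,0],[0,0,-1.]])
    d=np.array([x,y,z])-T[:3,3]
    rv=Ro.from_matrix(T[:3,:3].T@G).as_rotvec()
    print('pos',np.round(T[:3,3],4),'yaw',round(float(np.degrees(np.arctan2(T[1,0],T[0,0]))),2),'turn',np.round(rv,4),'shift now',np.round(T[:3,:3].T@d*1000,1),'shift after',np.round(G.T@d*1000,1))
E
python3 - <<'E'
from h import *
import workcell; print([k for k in dir(workcell) if k[0]!='_'])
print(getattr(workcell,'finger_overhang',None))
goal(0.349,-0.3245,0.231,73.8)
E
```

```text
['MotionError', 'camera', 'camera_model', 'finger_overhang', 'get_obs', 'hand_in']
0.025
pos [ 0.2351 -0.5788  0.2313] yaw 22.11 turn [-1.000e-03 -4.000e-04 -9.022e-01] shift now [ 201.2 -192.7    0.5] shift after [276.   38.4   0.3]
```

```bash
python3 -m creep '[[0,0,0,33.5,-32.1,0,0],[0,0,0,33.5,-32.1,0,0],[0,0,0,33.5,-32.1,0,0],[0,0,0,33.5,-32.1,0,0],[0,0,0,33.5,-32.1,0,0],[0,0,0,33.5,-32.1,0,0],[0,0,-0.14,0,0,0,0],[0,0,-0.14,0,0,0,0]]' 30
python3 -m creep '[[0,0,-0.14,0,0,0,0],[0,0,-0.14,0,0,0,0],[0,0,-0.14,0,0,0,0],[0,0,-0.14,0,0,0,0],[0,0,-0.062,0,0,0,0],[0,0,0,0,0,0,0],[0,0,0,0,0,0,0]]'
python3 - <<'E'
from h import *
T=pose(); p,d=camera('wrist'); cv2.imwrite('pics/bear1.png',p); np.save('bear1.npy',d); np.save('bear1T.npy',T)
goal(0.349,-0.3245,0.231,73.8)
E
```

```text
clock: 0.95
position: [0.3496, -0.3236, 0.232]
ee_rot: [0.944, 0.331, -0.0, 0.0]
ft_force: [-0.2, -0.7, -0.5]
grip_width: 1.001
clock: 1.65
position: [0.3489, -0.3249, 0.2318]
ee_rot: [0.8, 0.599, -0.0, -0.0]
ft_force: [-0.1, -0.1, -0.2]
grip_width: 1.002
pos [ 0.3489 -0.325   0.2318] yaw 73.67 turn [-0.0001 -0.     -0.0023] shift now [ 0.5 -0.   0.8] shift after [ 0.5 -0.   0.8]
```

View pics/bear1.png

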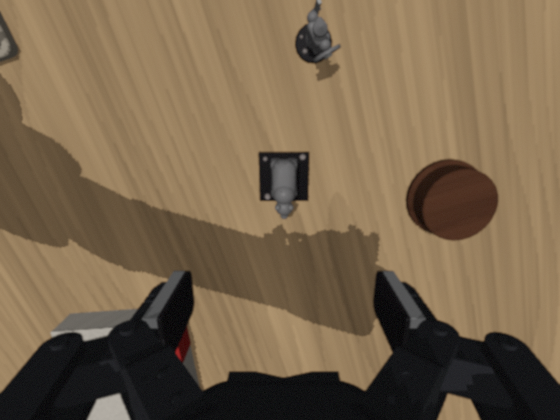

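```bash
python3 - <<'E'
from h import *
p=cv2.imread('pics/bear1.png'); T=np.load('bear1T.npy'); X=cloud('wrist',np.load('bear1.npy'),T)
x0,y0,x1,y1=245,140,325,225
a=p[y0:y1,x0:x1]; dk=(a.max(2)<60).astype(np.uint8)
n,l,s,_=cv2.connectedComponentsWithStats(dk); k=1+np.argmax(s[1:,4]); print(s[k])
yy,xx=np.nonzero(l==k); w=onplane('wrist',np.c_[xx+x0,yy+y0],0.004,T)[:,:2]*1000
print('rect',cv2.minAreaRect(w.astype(np.float32)))
# trunk
Q=X[y0:y1,x0:x1].reshape(-1,3); Q=Q[(Q[:,2]>0.035)&(Q[:,2]<0.08)]
L=(np.c_[Q,np.ones(len(Q))]@np.linalg.inv(T).T)[:,:3]*1000
print('tool frame pts x',np.percentile(L[:,0],[1,50,99]),'y',np.percentile(L[:,1],[1,50,99]),'zmax',Q[:,2].max())
t=L[(L[:,0]>-25)&(L[:,0]<25)]
for q in range(-50,40,8):
    r=L[(L[:,0]>q)&(L[:,0]<=q+8)]
    if len(r)>3: print(q,np.round([r[:,1].min(),r[:,1].max(),r[:,2].min()],1))
E
```

```text
[  14   13   50   48 1218]
rect ((349.75579833984375, -324.9493103027344), (57.11093521118164, 57.387577056884766), 73.72898864746094)
tool frame pts x [-36.24033037   0.87125384  26.35502347] y [-11.61600832   1.30041913  13.20450298] zmax 0.05673990994411271
-42 [ -3.1   4.8 188.1]
-34 [ -6.3   9.1 179.1]
-26 [ -8.3  11.  177.3]
-18 [-10.7  13.4 175.7]
-10 [-11.8  13.4 175.1]
-2 [-11.7  13.3 178.2]
6 [-11.6  13.1 180.2]
14 [-11.6  13.  181.6]
22 [ -9.4  11.9 183.4]
```

```bash
python3 -c "
from h import *
goal(0.3506,-0.3222,0.042,73.7)"
```

```text
pos [ 0.3489 -0.325   0.2318] yaw 73.67 turn [-0.0001 -0.     -0.0005] shift now [  3.1   0.9 189.8] shift after [  3.1   0.9 189.8]
```

```bash
python3 -m creep '[[0,0,0,3.1,0.9,0,0],[0,0,0,0,0,45,0],[0,0,0,0,0,45,0],[0,0,0,0,0,45,0],[0,0,0,0,0,30,0],[0,0,0,0,0,20,0],[0,0,0,0,0,4.8,0],[0,0,0,0,0,0,0]]' 30
python3 -m creep '[[0,0,0,0,0,0,80],[0,0,0,0,0,0,120],[0,0,0,0,0,0,150],[0,0,0,0,0,0,180],[0,0,0,0,0,0,255],[0,0,0,0,0,0,255],[0,0,0,0,0,0,255],[0,0,0,0,0,0,255]]' 30
python3 -c "
from h import *
goal(0.3506,-0.3222,0.042,73.7)"
```

```text
clock: 2.5
position: [0.3507, -0.322, 0.042]
ee_rot: [0.8, 0.6, -0.0, -0.0]
ft_force: [-0.2, -0.5, 0.3]
grip_width: 1.001
clock: 3.3
position: [0.3509, -0.3225, 0.0427]
ee_rot: [0.8, 0.6, -0.0, 0.0]
ft_force: [-1.2, 0.4, 7.0]
grip_width: 0.291
pos [ 0.3509 -0.3225  0.0427] yaw 73.78 turn [0.0005 0.0004 0.0014] shift now [ 0.2 -0.3  0.7] shift after [ 0.2 -0.3  0.7]
```

```bash
python3 -m creep '[[0,0,0,0,0,-3,255],[0,0,0,0,0,-12,255],[0,0,0,0,0,-35,255],[0,0,0,0,0,-50,255],[0,0,0,0,0,-50,255],[0,0,0,0,0,0,255]]'
python3 - <<'E'
from h import *
T=pose(); p,d=camera('wrist'); cv2.imwrite('pics/bear2.png',p); np.save('bear2.npy',d)
goal(0.6296,0.1625,0.193,58)
E
```

```text
clock: 3.9
position: [0.3534, -0.3243, 0.1998]
ee_rot: [0.8, 0.6, 0.001, 0.006]
ft_force: [0.2, -0.0, -1.7]
grip_width: 0.293
pos [ 0.3522 -0.3234  0.1963] yaw 73.79 turn [0.0068 0.0024 0.2755] shift now [544.1 130.6   2.4] shift after [559.1 -22.3   3.3]
```

View pics/bear2.png

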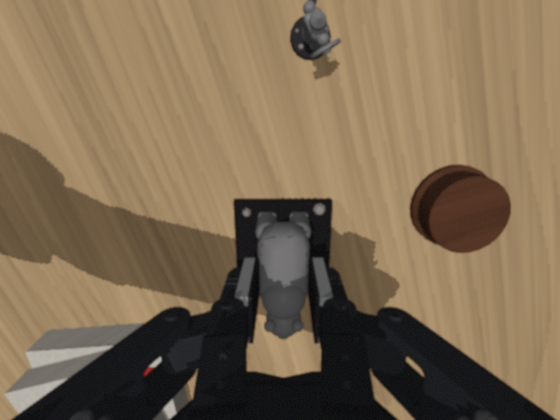

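```bash
python3 -m creep '[[0,0,0.09,0,0,0,255],[0,0,0.1,10,0,0,255],[0,0,0.0855,20,-1,0,255],[0,0,0,40,-1.5,0,255],[0,0,0,46,-2,0,255],[0,0,0,46,-2,0,255],[0,0,0,46,-2,0,255],[0,0,0,46,-2,0,255]]'
python3 -m creep '[[0,0,0,46,-2,0,255],[0,0,0,46,-2,0,255],[0,0,0,46,-2,0,255],[0,0,0,46,-2,0,255],[0,0,0,46,-2,0,255],[0,0,0,35,-1,0,255],[0,0,0,20,-1,0,255],[0,0,0,0,0,0,255]]'
python3 - <<'E'
from h import *
goal(0.6296,0.1625,0.193,58)
E
```

```text
clock: 4.75
position: [0.4731, -0.0979, 0.1916]
ee_rot: [0.875, 0.485, -0.0, -0.0]
ft_force: [0.3, -1.2, -0.7]
grip_width: 0.289
clock: 5.55
position: [0.6134, 0.1519, 0.1907]
ee_rot: [0.874, 0.487, -0.001, -0.001]
ft_force: [-0.5, 0.2, -0.8]
grip_width: 0.292
pos [0.6134 0.1519 0.1907] yaw 58.26 turn [-0.0031 -0.0001  0.0045] shift now [17.5  8.2 -2.3] shift after [17.6  8.1 -2.3]
```

```bash
python3 -m creep '[[0,0,0.0045,17.5,8.1,0,255],[0,0,0,0,0,20,255],[0,0,0,0,0,20,255],[0,0,0,0,0,10,255],[0,0,0,0,0,0,255],[0,0,0,0,0,0,255]]'
python3 - <<'E'
from h import *
goal(0.6296,0.1625,0.0837,58)
T=pose(); np.save('bear3T.npy',T);p,d=camera('wrist'); cv2.imwrite('pics/bear3.png',p); np.save('bear3.npy',d)
E
```

```text
clock: 6.15
position: [0.6303, 0.1585, 0.1427]
ee_rot: [0.876, 0.483, 0.0, 0.0]
ft_force: [-0.5, -0.0, 0.1]
grip_width: 0.289
pos [0.6303 0.1585 0.1427] yaw 57.72 turn [ 0.0004 -0.     -0.005 ] shift now [ 3.1 -2.7 59. ] shift after [ 3.1 -2.7 59. ]
```

View pics/bear3.png

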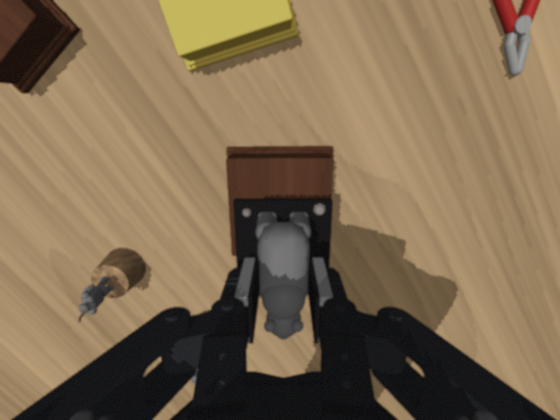

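```bash
python3 - <<'E'
from h import *
T=np.load('bear3T.npy'); d=np.load('bear3.npy'); X=cloud('wrist',d,T); Ti=np.linalg.inv(T)
L=(np.concatenate([X,np.ones(X.shape[:2]+(1,))],2)@Ti.T)[...,:3]*1000
Z=X[...,2]
for r in range(150,262,12):
    m=(abs(Z[r,190:380]-0.04)<0.004); c=np.nonzero(m)[0]+190
    b=(abs(L[r,190:380,2]-38.7)<4); cb=np.nonzero(b)[0]+190
    f=lambda q:np.round([q[0],q[-1],L[r,q[0],1],L[r,q[-1],1],L[r,q[0],0]],1) if len(q)>3 else None
    print(r,'plinth',f(c),'base',f(cb))
cs=range(240,330,15)
for c in cs:
    m=np.nonzero(abs(Z[130:300,c]-0.04)<0.004)[0]+130; b=np.nonzero(abs(L[130:300,c,2]-38.7)<4)[0]+130
    print(c,'plinth far',L[m[0],c] if len(m) else None,'base far',L[b[0],c] if len(b) else None)
E
```

```text
150 plinth None base None
162 plinth [226.  332.  -44.1  38.8  39.2] base None
174 plinth [227.  332.  -43.8  39.1  29.7] base None
186 plinth [228.  331.  -43.3  38.7  20.2] base None
198 plinth [228.  234.  -44.  -39.3  10. ] base [235.  331.  -28.6  29.6  27.7]
210 plinth [229.  233.  -43.9 -40.5  -0.4] base [234.  332.  -29.2  30.3  20.7]
222 plinth [230.  234.  -43.3 -40.1 -10.3] base [235.  331.  -28.6  30.2  13.7]
234 plinth [231.  234.  -43.4 -40.5 -21.9] base [235.  330.  -29.4  29.8   4.9]
246 plinth [231.  235.  -44.  -40.4 -33.1] base [236.  330.  -29.   30.3  -2.8]
258 plinth None base [236.  329.  -29.5  30.  -11.6]
240 plinth far [ 42.46154934 -32.87715416 102.69370386] base far [ 27.79460184 -25.4845071   41.45035448]
255 plinth far [ 42.34181493 -21.31909715 103.5355278 ] base far [ 27.9581135  -16.35512574  40.91587856]
270 plinth far [ 42.87495737  -9.70849581 105.21336544] base far [27.77547176 -7.33292471 41.58832149]
285 plinth far [ 42.73428472   2.03611333 106.22633441] base far [27.61538515  1.75470968 42.18315598]
300 plinth far [ 42.74569028  13.8242523  106.24521582] base far [27.50113173 10.89245228 42.61918573]
315 plinth far [ 42.99032918  25.46109774 104.73382541] base far [27.67917906 19.96715172 42.03682524]
```

```bash
python3 -m creep '[[0,0,0,3,-2.8,0,255],[0,0,0,0,0,25,255],[0,0,0,0,0,20,255],[0,0,0,0,0,9,255],[0,0,0,0,0,0,255],[0,0,0,0,0,0,255]]'
python3 - <<'E'
from h import *
goal(0.6296,0.1625,0.0827,58)
E
```

```text
clock: 6.8
position: [0.6299, 0.1633, 0.0892]
ee_rot: [0.876, 0.483, 0.001, 0.0]
ft_force: [0.5, 0.0, -0.2]
grip_width: 0.293
pos [0.6299 0.1633 0.0892] yaw 57.75 turn [ 0.0008 -0.001  -0.0044] shift now [-0.9  0.1  6.5] shift after [-0.9  0.1  6.5]
```

```bash
python3 -m creep '[[0,0,0,-0.5,0,3,255],[0,0,0,0,0,2,255],[0,0,0,0,0,0.6,255],[0,0,0,0,0,0,255],[0,0,0,0,0,0,255]]'; python3 -m creep '[[0,0,0,0,0,0.5,255],[0,0,0,0,0,0,255]]'
```

```text
clock: 7.3
position: [0.6293, 0.1626, 0.0829]
ee_rot: [0.876, 0.483, 0.0, 0.0]
ft_force: [-0.8, -0.8, 2.0]
grip_width: 0.288
clock: 7.5
position: [0.6293, 0.1626, 0.0828]
ee_rot: [0.876, 0.483, 0.0, 0.0]
ft_force: [-2.1, -0.5, 7.6]
grip_width: 0.29
```

```bash
python3 -m creep '[[0,0,0,0,0,0,175],[0,0,0,0,0,0,160],[0,0,0,0,0,0,140],[0,0,0,0,0,0,100],[0,0,0,0,0,0,50],[0,0,0,0,0,0,0],[0,0,0,0,0,0,0],[0,0,0,0,0,0,0]]'; python3 -m creep '[[0,0,0,0,0,-20,0],[0,0,0,0,0,-45,0],[0,0,0,0,0,-50,0],[0,0,0,0,0,-35,0],[0,0,0,0,0,0,0],[0,0,0,0,0,0,0]]'
python3 - <<'E'
from h import *
T=pose(); np.save('bear4T.npy',T);p,d=camera('wrist'); cv2.imwrite('pics/bear4.png',p); np.save('bear4.npy',d)
E
```

```text
clock: 8.3
position: [0.6292, 0.1625, 0.082]
ee_rot: [0.876, 0.483, 0.0, 0.0]
ft_force: [0.6, 0.2, 0.2]
grip_width: 0.996
clock: 8.9
position: [0.6294, 0.1626, 0.2326]
ee_rot: [0.876, 0.483, 0.001, 0.0]
ft_force: [-0.4, -0.8, -1.2]
grip_width: 1.003
```

View pics/bear4.png

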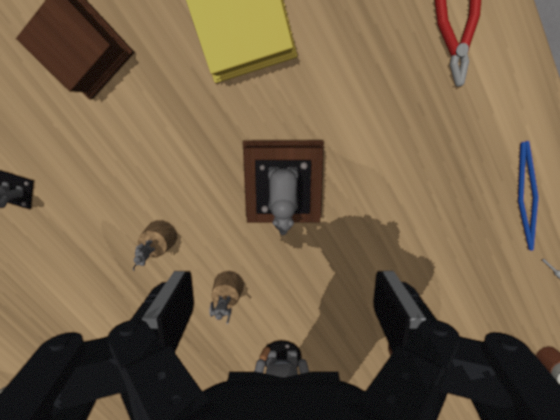

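```bash
cat >> h.py <<'E'
def rects(img,T,box,zb,zp,thr=60,name='wrist',d=None):
    x0,y0,x1,y1=box; p=cv2.imread(img); a=p[y0:y1,x0:x1]
    dk=(a.max(2)<thr).astype(np.uint8); n,l,s,_=cv2.connectedComponentsWithStats(dk); k=1+np.argmax(s[1:,4])
    c=cv2.findContours((l==k).astype(np.uint8),0,1)[0]; c=max(c,key=len).reshape(-1,2)+[x0,y0]
    w=onplane(name,c,zb,T)[:,:2]*1000
    print('base rect',np.round(np.hstack(cv2.minAreaRect(w.astype(np.float32))),1),'circ',np.round(np.hstack(cv2.minEnclosingCircle(w.astype(np.float32))),1), s[k])
    if d is not None:
        Z=cloud(name,d,T)[y0:y1,x0:x1,2]
        m=(Z>zp-0.005).astype(np.uint8); n,l,s,_=cv2.connectedComponentsWithStats(m); k=1+np.argmax(s[1:,4])
        c=cv2.findContours((l==k).astype(np.uint8),0,1)[0]; c=max(c,key=len).reshape(-1,2)+[x0,y0]
        w=onplane(name,c,zp,T)[:,:2]*1000
        print('plinth rect',np.round(np.hstack(cv2.minAreaRect(w.astype(np.float32))),1),'circ',np.round(np.hstack(cv2.minEnclosingCircle(w.astype(np.float32))),1),s[k])
E
python3 - <<'E'
from h import *
rects('pics/bear4.png',np.load('bear4T.npy'),(230,130,340,240),0.044,0.04,45,d=np.load('bear4.npy'))
a=cv2.imread('pics/bear4.png')[135:235,235:335]; cv2.imwrite('pics/bear4z.png',cv2.resize(a,None,fx=5,fy=5,interpolation=cv2.INTER_NEAREST))
E
```

```text
base rect [628.1 159.5  61.1  59.6  57.8] circ [628.3 160.6  40.6] [  25   30   57   56 1552]
plinth rect [625.4 154.6  98.7  83.6  58. ] circ [629.1 160.8  58.5] [  14   17   79   88 5932]
```

View pics/bear4z.png

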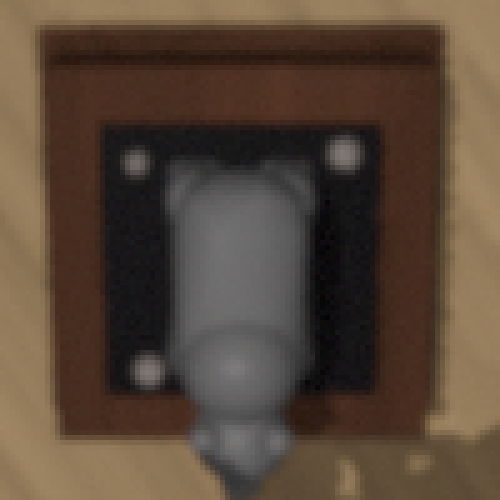

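```bash
python3 - <<'E'
from h import *
goal(0.420,-0.195,0.232,58)
E
```

```text
pos [0.6289 0.1623 0.2312] yaw 57.74 turn [-0.0004  0.0008 -0.0045] shift now [-413.7   14.1   -0.5] shift after [-413.7   12.2   -0.8]
```

```bash
python3 -m creep '[[0,0,0,-46,1.4,0,0],[0,0,0,-46,1.4,0,0],[0,0,0,-46,1.4,0,0],[0,0,0,-46,1.4,0,0],[0,0,0,-46,1.4,0,0],[0,0,0,-46,1.4,0,0],[0,0,0,-46,1.4,0,0],[0,0,0,-46,1.4,0,0]]' 30
python3 -m creep '[[0,0,0,-46,2,0,0],[0,0,0,0,0,0,0],[0,0,0,0,0,0,0]]'
python3 - <<'E'
from h import *
T=pose(); np.save('sw1T.npy',T);p,d=camera('wrist'); cv2.imwrite('pics/sw1.png',p); np.save('sw1.npy',d)
goal(0.420,-0.195,0.232,58)
u,v=proj('wrist',[0.42,-0.195,0.004],T)[0].astype(int); print(u,v)
a=p[v-60:v+60,u-75:u+75]; cv2.imwrite('pics/sw1z.png',cv2.resize(a,None,fx=5,fy=5,interpolation=cv2.INTER_CUBIC))
E
```

```text
clock: 9.75
position: [0.4401, -0.1561, 0.2306]
ee_rot: [0.876, 0.483, -0.001, -0.001]
ft_force: [0.9, -1.5, 0.4]
grip_width: 0.999
clock: 10.05
position: [0.4183, -0.1952, 0.2308]
ee_rot: [0.876, 0.482, -0.001, -0.001]
ft_force: [-0.6, 0.2, -0.0]
grip_width: 0.999
pos [ 0.4191 -0.1941  0.231 ] yaw 57.73 turn [-0.0017 -0.0002 -0.0047] shift now [-0.3  1.3 -1. ] shift after [-0.3  1.3 -1. ]
284 176
```

View pics/sw1z.png

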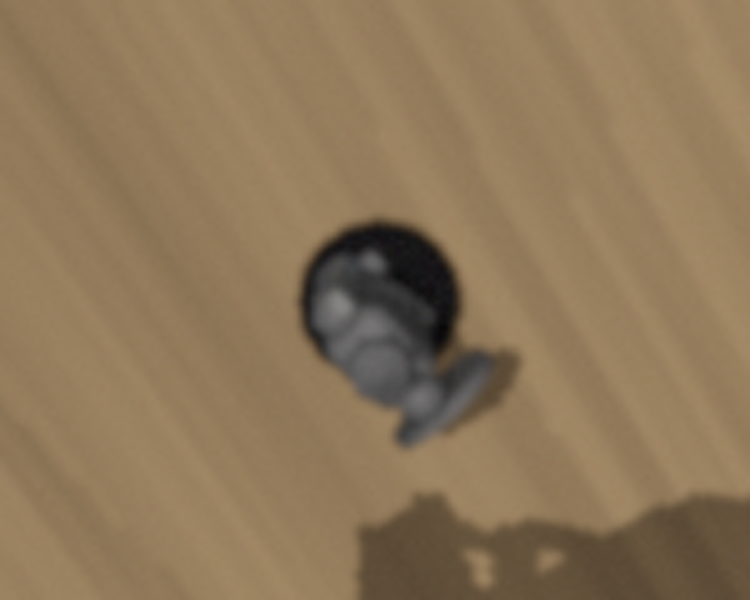

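```bash
python3 - <<'E'
from h import *
p=cv2.imread('pics/scene0.png'); a=p[205:265,80:260]; cv2.imwrite('pics/scz.png',cv2.resize(a,None,fx=4.4,fy=4.4,interpolation=cv2.INTER_CUBIC))
E
```

```text
(no output)
```

View pics/scz.png

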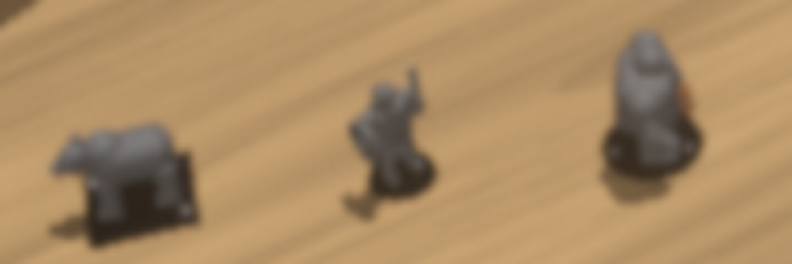

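```bash
cat >> h.py <<'E'
def hmap(f,T,cx,cy,out,r=0.05,zmin=0.008,sc=6):
    """top view map of heights in mm around (cx,cy); up=+x world, left=+y"""
    X=cloud('wrist',np.load(f),T).reshape(-1,3); X=X[(abs(X[:,0]-cx)<r)&(abs(X[:,1]-cy)<r)&(X[:,2]>zmin)]
    n=int(2*r*1000*sc); im=np.full((n,n,3),255,np.uint8)
    for x,y,z in X[np.argsort(X[:,2])]:
        u=int((cy+r-y)*1000*sc); v=int((cx+r-x)*1000*sc)
        col=cv2.applyColorMap(np.uint8([[min(255,z*1000*3.2)]]),cv2.COLORMAP_JET)[0,0].tolist()
        cv2.circle(im,(u,v),4,col,-1)
    for g in range(0,n,10*sc): cv2.line(im,(g,0),(g,n),(200,200,200),1); cv2.line(im,(0,g),(n,g),(200,200,200),1)
    cv2.imwrite(out,im); return X
E
python3 - <<'E'
from h import *
T=np.load('sw1T.npy')
rects('pics/sw1.png',T,(255,145,330,210),0.004,0,50)
X=hmap('sw1.npy',T,0.42,-0.195,'pics/sw1h.png')
for lo,hi in [(10,30),(30,40),(40,50),(50,60),(60,70),(70,85)]:
    q=X[(X[:,2]>lo/1e3)&(X[:,2]<=hi/1e3)]; print(lo,hi,len(q),np.round(q.mean(0)*1000,1) if len(q) else '')
E
```

```text
base rect [ 424.4 -191.5   26.1   36.1   41.7] circ [ 421.1 -194.8   18.5] [ 15  16  30  26 297]
10 30 33 [ 426.4 -190.2   24.2]
30 40 47 [ 428.8 -200.6   35.7]
40 50 92 [ 426.6 -197.9   46. ]
50 60 343 [ 423.  -196.1   56.4]
60 70 104 [ 421.7 -192.2   67. ]
70 85 77 [ 421.5 -190.3   72.5]
```

View pics/sw1h.png

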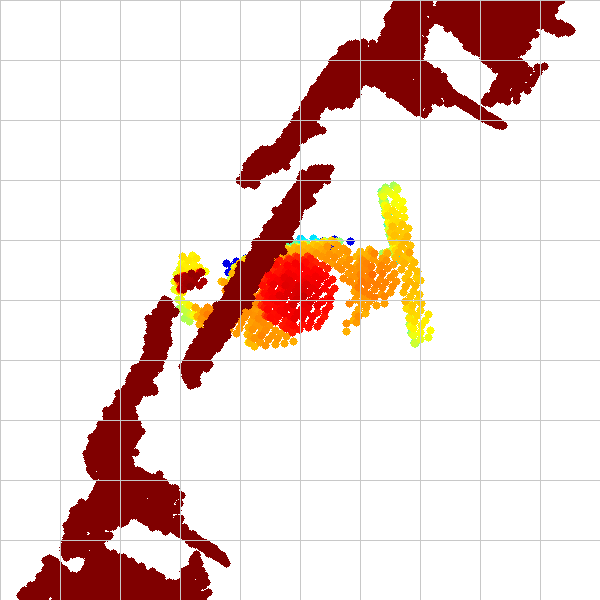

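```bash
python3 -m creep '[[0,0,-0.14,0,0,0,0],[0,0,-0.14,0,0,0,0],[0,0,-0.14,0,0,0,0],[0,0,-0.14,0,0,0,0],[0,0,-0.14,0,0,0,0],[0,0,-0.09,0,0,0,0],[0,0,0,0,0,0,0],[0,0,0,0,0,0,0]]'
python3 - <<'E'
from h import *
T=pose(); np.save('sw2T.npy',T);p,d=camera('wrist'); cv2.imwrite('pics/sw2.png',p); np.save('sw2.npy',d)
goal(0.421,-0.195,0.232,103)
X=hmap('sw2.npy',T,0.42,-0.195,'pics/sw2h.png'); X=X[X[:,2]<0.085]
u,v=proj('wrist',[0.42,-0.195,0.004],T)[0].astype(int); print(u,v)
a=p[v-60:v+60,u-75:u+75]; cv2.imwrite('pics/sw2z.png',cv2.resize(a,None,fx=5,fy=5,interpolation=cv2.INTER_CUBIC))
rects('pics/sw2.png',T,(255,145,330,210),0.004,0,50)
E
```

```text
clock: 10.9
position: [0.4197, -0.1936, 0.2316]
ee_rot: [0.623, 0.782, 0.0, -0.0]
ft_force: [-0.4, 0.6, -1.0]
grip_width: 1.0
pos [ 0.4196 -0.1939  0.2317] yaw 102.93 turn [-0.0003 -0.0004 -0.0012] shift now [-1.4  1.1 -0.3] shift after [-1.4  1.1 -0.3]
283 178
base rect [ 419.7 -192.2   34.8   31.5   13. ] circ [ 420.2 -194.2   18. ] [ 14  18  30  27 301]
```

View pics/sw2h.png

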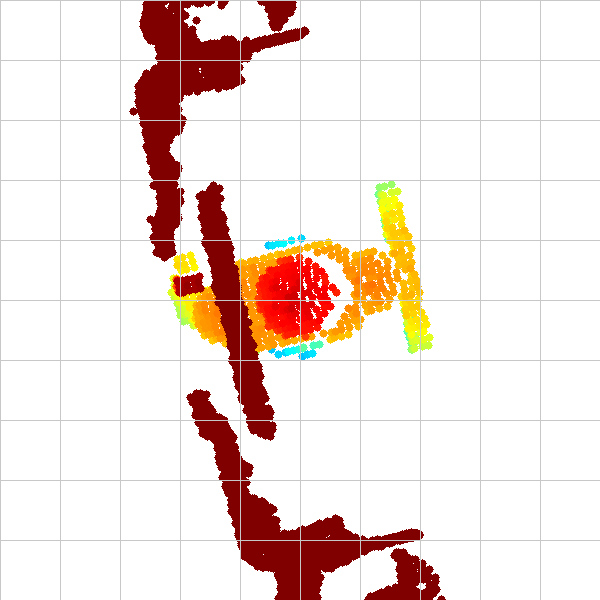

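View pics/sw2z.png

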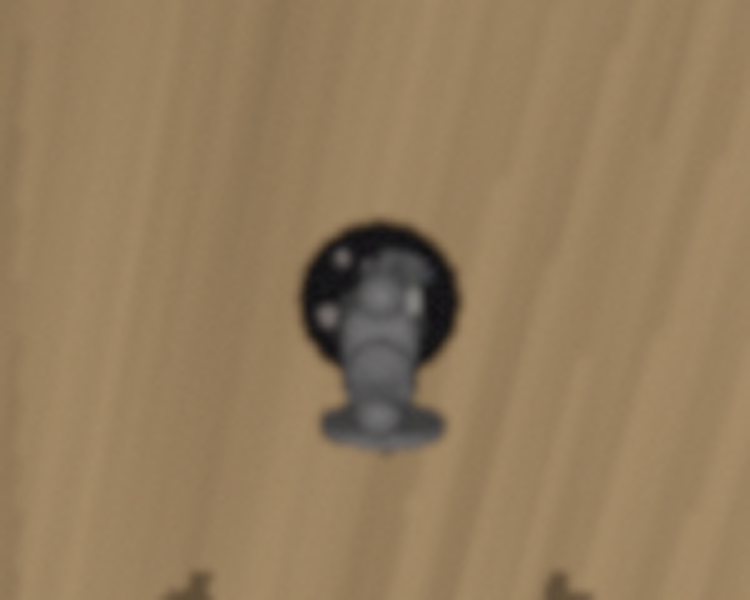

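```bash
python3 -m creep '[[0,0,0,-1.1,0.2,0,0],[0,0,0,0,0,45,0],[0,0,0,0,0,45,0],[0,0,0,0,0,45,0],[0,0,0,0,0,30,0],[0,0,0,0,0,14.7,0],[0,0,0,0,0,0,0],[0,0,0,0,0,0,0]]' 20
python3 -c "
from h import *
goal(0.420,-0.195,0.052,102.9)"
```

```text
clock: 11.75
position: [0.4202, -0.1957, 0.0528]
ee_rot: [0.623, 0.782, 0.0, 0.0]
ft_force: [0.2, 0.3, 0.8]
grip_width: 1.0
pos [ 0.4202 -0.1957  0.0528] yaw 102.97 turn [0.0003 0.     0.0013] shift now [ 0.7 -0.   0.8] shift after [ 0.7 -0.   0.8]
```

```bash
python3 -m creep '[[0,0,0,0.5,0,0.5,80],[0,0,0,0,0,0,130],[0,0,0,0,0,0,160],[0,0,0,0,0,0,185],[0,0,0,0,0,0,200],[0,0,0,0,0,0,215],[0,0,0,0,0,0,230],[0,0,0,0,0,0,230]]' 25
python3 -c "
from h import *
goal(0.420,-0.195,0.052,102.9)"
```

```text
clock: 12.55
position: [0.4199, -0.1952, 0.052]
ee_rot: [0.622, 0.783, 0.0, 0.0]
ft_force: [-0.6, 0.3, 3.5]
grip_width: 0.179
pos [ 0.4199 -0.1952  0.052 ] yaw 103.01 turn [0.0004 0.0003 0.0019] shift now [0.2 0.1 0. ] shift after [0.2 0.1 0. ]
```

```bash
python3 -m creep '[[0,0,0,0,0,-2,240],[0,0,0,0,0,-8,240],[0,0,0,0,0,-30,240],[0,0,0,0,0,-45,240],[0,0,0,0,0,-45,240],[0,0,0,0,0,-18,240],[0,0,0,0,0,0,240],[0,0,0,0,0,0,240]]'
python3 - <<'E'
from h import *
T=pose(); np.save('sw3T.npy',T);p,d=camera('wrist'); cv2.imwrite('pics/sw3.png',p); np.save('sw3.npy',d)
goal(0.656,-0.1487,0.200,103)
E
```

```text
clock: 13.35
position: [0.4194, -0.1951, 0.1996]
ee_rot: [0.623, 0.783, -0.0, 0.0]
ft_force: [0.5, 0.2, -1.2]
grip_width: 0.176
pos [ 0.4191 -0.195   0.1989] yaw 103.01 turn [-0.0011 -0.0008  0.0001] shift now [ -8.2 241.3  -1.4] shift after [ -8.2 241.3  -1.1]
```

View pics/sw3.png

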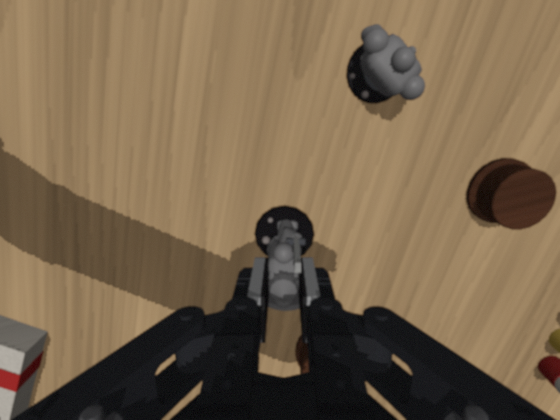

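```bash
python3 -m creep '[[0,0,0,0,15,0,240],[0,0,0,-1,35,0,240],[0,0,0,-2,45,0,240],[0,0,0,-2,45,0,240],[0,0,0,-2,45,0,240],[0,0,0,-1,36,0,240],[0,0,0,0,20,0,240],[0,0,0,0,0,0,240]]'
python3 -m creep '[[0,0,0,0,0,20,240],[0,0,0,0,0,20,240],[0,0,0,0,0,0,240],[0,0,0,0,0,0,240]]'
python3 - <<'E'
from h import *
T=pose(); np.save('sw4T.npy',T);p,d=camera('wrist'); cv2.imwrite('pics/sw4.png',p); np.save('sw4.npy',d)
goal(0.656,-0.1487,0.093,103)
E
```

```text
clock: 14.2
position: [0.6584, -0.1458, 0.1969]
ee_rot: [0.621, 0.784, 0.001, -0.002]
ft_force: [-0.3, -0.2, -1.3]
grip_width: 0.182
clock: 14.6
position: [0.656, -0.1487, 0.1595]
ee_rot: [0.623, 0.783, -0.0, -0.001]
ft_force: [0.3, 0.0, -0.0]
grip_width: 0.177
pos [ 0.6565 -0.1487  0.1604] yaw 103.0 turn [ 0.0004  0.     -0.0001] shift now [ 0.1 -0.5 67.4] shift after [ 0.1 -0.5 67.4]
```

View pics/sw4.png

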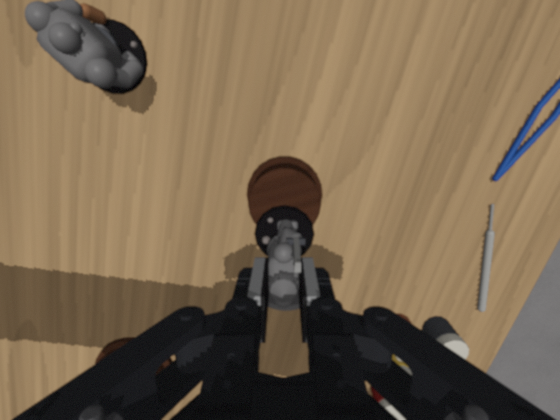

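```bash
cat >> h.py <<'E'
def circs(img,df,T,box,zp,zb,thr=45,name='wrist'):
    """circle fits (least squares) of upper contour parts: plinth top at world z zp, base dark at world z zb; prints tool coords"""
    from scipy.optimize import least_squares
    x0,y0,x1,y1=box; p=cv2.imread(img)[y0:y1,x0:x1]; Z=cloud(name,np.load(df),T)[y0:y1,x0:x1,2]
    for nm,m,z in [('plinth',abs(Z-zp)<0.004,zp),('base',(p.max(2)<thr),zb)]:
        m=m.astype(np.uint8); n,l,s,_=cv2.connectedComponentsWithStats(m); k=1+np.argmax(s[1:,4]); m=(l==k)
        P=[]
        for c in range(m.shape[1]):
            r=np.nonzero(m[:,c])[0]
            if len(r): P.append((c+x0,r[0]+y0-0.5))
        for r in range(m.shape[0]):
            c=np.nonzero(m[r])[0]
            if len(c)>3 and r<s[k,1]+s[k,3]*0.6: P+= [(c[0]+x0-.5,r+y0),(c[-1]+x0+.5,r+y0)]
        w=onplane(name,P,z,T); L=(np.c_[w,np.ones(len(w))]@np.linalg.inv(T).T)[:,:2]*1000
        f=least_squares(lambda q:np.hypot(L[:,0]-q[0],L[:,1]-q[1])-q[2],[L[:,0].mean(),L[:,1].mean(),25],loss='soft_l1')
        wc=T@np.r_[f.x[0]/1e3,f.x[1]/1e3,0,1]
        print(nm,'tool xy,r',np.round(f.x,1),'world',np.round(wc[:2]*1000,1),'rms',round(float(np.sqrt(np.mean(f.fun**2))),2))
E
python3 - <<'E'
from h import *
T=np.load('sw4T.npy')
circs('pics/sw4.png','sw4.npy',T,(235,150,335,246),0.04,T[2,3]-0.048)
T=np.load('sw3T.npy')
E
```

```text
plinth tool xy,r [ 0.4  1.1 31.5] world [ 657. -148.] rms 0.25
base tool xy,r [ 2.5  0.6 18.6] world [ 656.  -146.1] rms 0.25
```

```bash
python3 -m creep '[[0,0,0,-1,0.3,25,240],[0,0,0,0,0,25,240],[0,0,0,0,0,12,240],[0,0,0,0,0,3,240],[0,0,0,0,0,0,240],[0,0,0,0,0,0,240]]'
python3 -c "
from h import *
goal(0.6568,-0.1495,0.092,103)"
```

```text
clock: 15.25
position: [0.6577, -0.1497, 0.0964]
ee_rot: [0.622, 0.783, 0.001, 0.001]
ft_force: [-0.7, -0.5, -0.3]
grip_width: 0.177
pos [ 0.6577 -0.1497  0.0964] yaw 103.0 turn [0.002  0.0009 0.0001] shift now [ 0.4 -0.8  4.4] shift after [ 0.4 -0.8  4.4]
```

```bash
python3 -m creep '[[0,0,0,0,-0.5,2,240],[0,0,0,0,0,1.5,240],[0,0,0,0,0,0.5,240],[0,0,0,0,0,0,240],[0,0,0,0,0,0,240]]'; python3 -m creep '[[0,0,0,0,0,0.4,240],[0,0,0,0,0,0,240]]'
```

```text
clock: 15.75
position: [0.6571, -0.1498, 0.0921]
ee_rot: [0.622, 0.783, 0.0, 0.001]
ft_force: [-0.6, 0.3, 5.3]
grip_width: 0.178
clock: 15.95
position: [0.6572, -0.1498, 0.0921]
ee_rot: [0.622, 0.783, 0.0, 0.001]
ft_force: [-0.6, 0.0, 6.8]
grip_width: 0.177
```

Contact; open slowly and retreat straight up.

```bash
python3 -m creep '[[0,0,0,0,0,0,195],[0,0,0,0,0,0,180],[0,0,0,0,0,0,160],[0,0,0,0,0,0,100],[0,0,0,0,0,0,50],[0,0,0,0,0,0,0],[0,0,0,0,0,0,0],[0,0,0,0,0,0,0]]'; python3 -m creep '[[0,0,0,0,0,-15,0],[0,0,0,0,0,-40,0],[0,0,0,0,0,-45,0],[0,0,0,0,0,-40,0],[0,0,0,0,0,0,0],[0,0,0,0,0,0,0]]'
python3 - <<'E'
from h import *
T=pose(); np.save('sw5T.npy',T);p,d=camera('wrist'); cv2.imwrite('pics/sw5.png',p); np.save('sw5.npy',d)
u,v=proj('wrist',[0.6568,-0.149,0.04],T)[0].astype(int); print(u,v)
a=p[v-60:v+60,u-75:u+75]; cv2.imwrite('pics/sw5z.png',cv2.resize(a,None,fx=5,fy=5,interpolation=cv2.INTER_CUBIC))
circs('pics/sw5.png','sw5.npy',T,(u-50,v-50,u+50,v+40),0.04,0.044)
goal(0.475,-0.067,0.235,103)
E
```

```text
clock: 16.75
position: [0.6563, -0.1498, 0.0904]
ee_rot: [0.622, 0.783, -0.0, 0.0]
ft_force: [0.4, -0.1, -0.7]
grip_width: 1.002
clock: 17.35
position: [0.6569, -0.1497, 0.2325]
ee_rot: [0.622, 0.783, 0.001, 0.001]
ft_force: [-0.5, -0.8, -0.1]
grip_width: 1.0
282 183
plinth tool xy,r [ 1.7 -0.1 31.6] world [ 656.4 -148. ] rms 0.32
base tool xy,r [ 1.2  0.1 19.5] world [ 656.7 -148.5] rms 0.29
pos [ 0.6562 -0.1497  0.2308] yaw 103.01 turn [0.0003 0.0003 0.0002] shift now [ 121.4 -157.9   -4.3] shift after [ 121.4 -158.    -4.2]
```

View pics/sw5z.png

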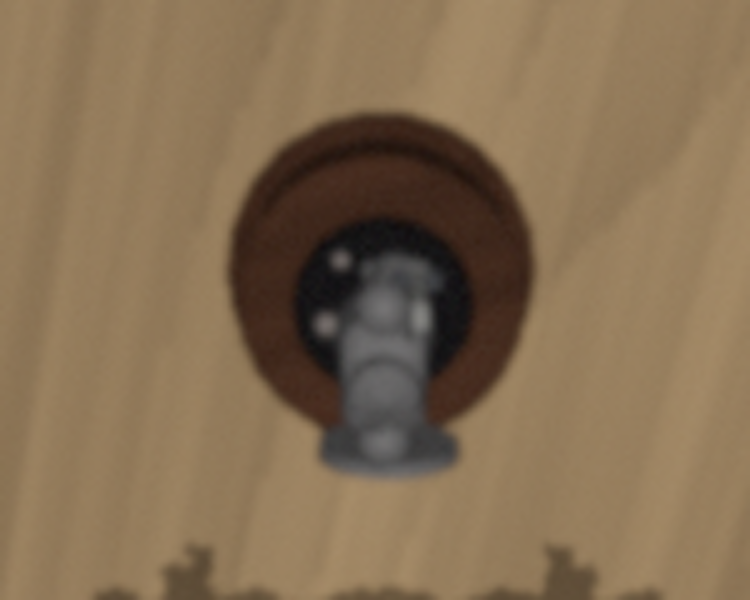

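View pics/sw5.png

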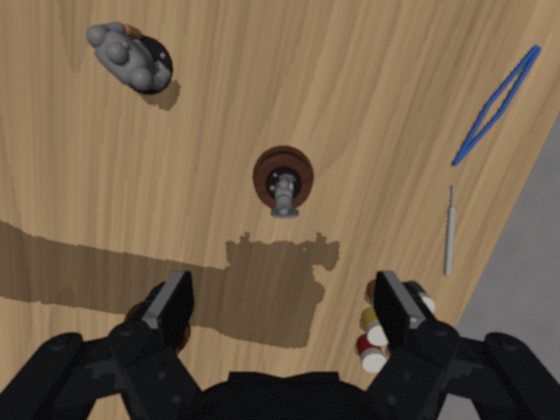

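```bash
python3 -m creep '[[0,0,0,30,-39,0,0],[0,0,0,30,-39,0,0],[0,0,0,30,-39,0,0],[0,0,0,30,-40,0,0],[0,0,-0.14,0,0,0,0],[0,0,-0.14,0,0,0,0],[0,0,-0.14,0,0,0,0],[0,0,-0.14,0,0,0,0]]'
python3 -m creep '[[0,0,-0.12,0,0,0,0],[0,0,0,0,0,0,0],[0,0,0,0,0,0,0]]'
python3 - <<'E'
from h import *
print(np.round(get_obs()['joint_pos'],2))
T=pose(); np.save('og1T.npy',T);p,d=camera('wrist'); cv2.imwrite('pics/og1.png',p); np.save('og1.npy',d)
goal(0.475,-0.067,0.235,142)
u,v=proj('wrist',[0.475,-0.067,0.004],T)[0].astype(int); print(u,v)
a=p[v-60:v+60,u-75:u+75]; cv2.imwrite('pics/og1z.png',cv2.resize(a,None,fx=5,fy=5,interpolation=cv2.INTER_CUBIC))
hmap('og1.npy',T,0.475,-0.067,'pics/og1h.png')
E
```

```text
clock: 18.2
position: [0.4755, -0.0682, 0.2294]
ee_rot: [0.379, 0.925, -0.0, -0.001]
ft_force: [-0.4, 0.0, -0.2]
grip_width: 0.993
clock: 18.5
position: [0.4759, -0.0682, 0.2297]
ee_rot: [0.328, 0.945, -0.0, -0.001]
ft_force: [0.2, 1.0, -0.1]
grip_width: 0.999
[ 0.63  0.05 -0.6   1.8   0.03  1.3   0.93]
pos [ 0.476  -0.0682  0.2299] yaw 141.77 turn [-0.0004 -0.0009 -0.0041] shift now [ 1.5  0.3 -5.1] shift after [ 1.5  0.3 -5.1]
283 176
```

View pics/og1z.png

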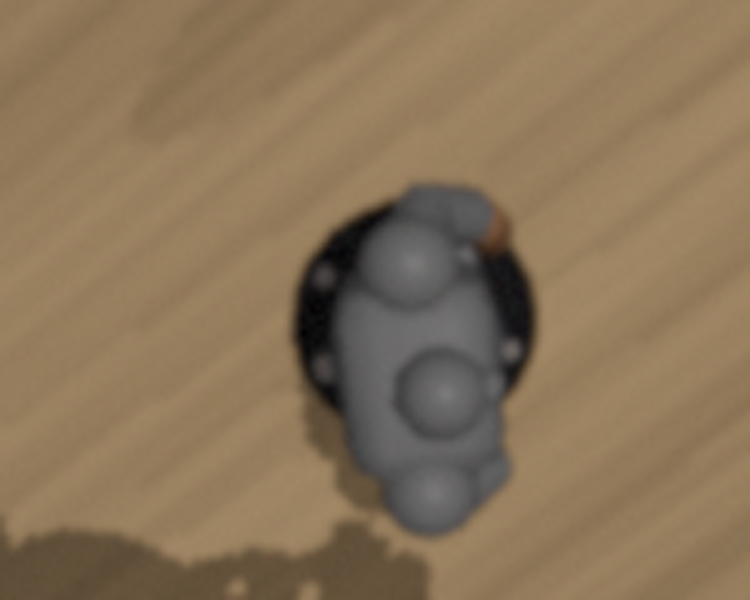

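View pics/og1h.png

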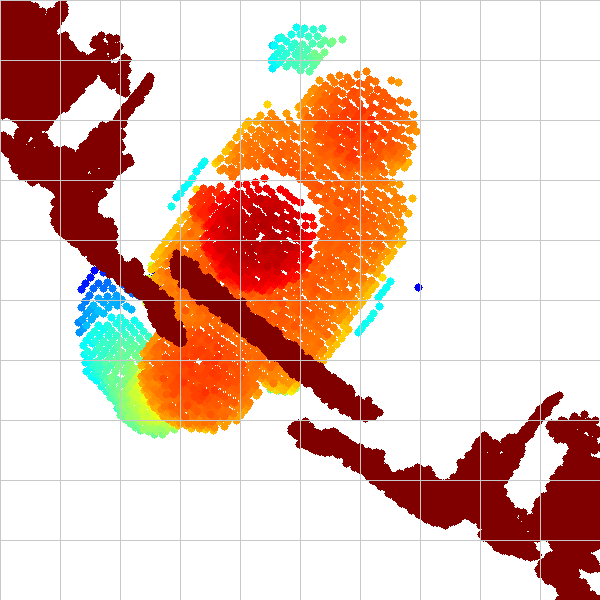

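```bash
python3 -m creep '[[0,0,-0.082,0,0,0,0],[0,0,0,0,0,0,0],[0,0,0,0,0,0,0]]'
python3 - <<'E'
from h import *
T=np.load('og1T.npy'); print(onplane('wrist',[[283+41/5,180]],0.004,T))
T=pose(); np.save('og2T.npy',T);p,d=camera('wrist'); cv2.imwrite('pics/og2.png',p); np.save('og2.npy',d)
u,v=proj('wrist',[0.4835,-0.064,0.004],T)[0].astype(int); print(u,v)
a=p[v-60:v+60,u-75:u+75]; cv2.imwrite('pics/og2z.png',cv2.resize(a,None,fx=5,fy=5,interpolation=cv2.INTER_CUBIC))
X=cloud('wrist',d,T)[v-60:v+60,u-75:u+75].reshape(-1,3); X=X[(X[:,2]>0.015)&(X[:,2]<0.08)]
L=(np.c_[X,np.ones(len(X))]@np.linalg.inv(T).T)[:,:3]*1000; L=L[(L[:,2]<215)]
for q in range(-40,40,6):
    r=L[(L[:,0]>q)&(L[:,0]<=q+6)&(abs(L[:,1])<50)]
    if len(r)>5: print(q,np.round([r[:,1].min(),r[:,1].max(),(r[:,1].min()+r[:,1].max())/2,231-r[:,2].min()],1))
goal(0.4838,-0.0638,0.05,146.5)
E
```

```text
clock: 18.85
position: [0.4763, -0.0681, 0.2303]
ee_rot: [0.288, 0.958, -0.0, -0.0]
ft_force: [-0.6, 0.2, -0.3]
grip_width: 1.003
[[ 0.48348337 -0.0627642   0.004     ]]
289 180
-40 [ 2.5 26.8 14.7 64.7]
-34 [-1.7 26.9 12.6 66.4]
-28 [-5.9 18.5  6.3 67.1]
-22 [-8.1 23.7  7.8 64.3]
-16 [-8.  24.7  8.3 73.5]
-10 [-10.7  27.2   8.3  77.1]
-4 [-10.7  27.2   8.2  77.6]
2 [-8.9 24.2  7.6 76.6]
8 [-9.3 24.   7.3 65.1]
14 [-7.1 29.9 11.4 66.7]
20 [-2.7 29.5 13.4 66.7]
26 [-0.7 27.  13.2 64.3]
32 [ 6.7 18.8 12.7 45.8]
pos [ 0.4763 -0.0681  0.2303] yaw 146.49 turn [-0.0001 -0.0001 -0.0001] shift now [ -3.9   7.8 180.3] shift after [ -3.8   7.7 180.3]
```

View pics/og2z.png

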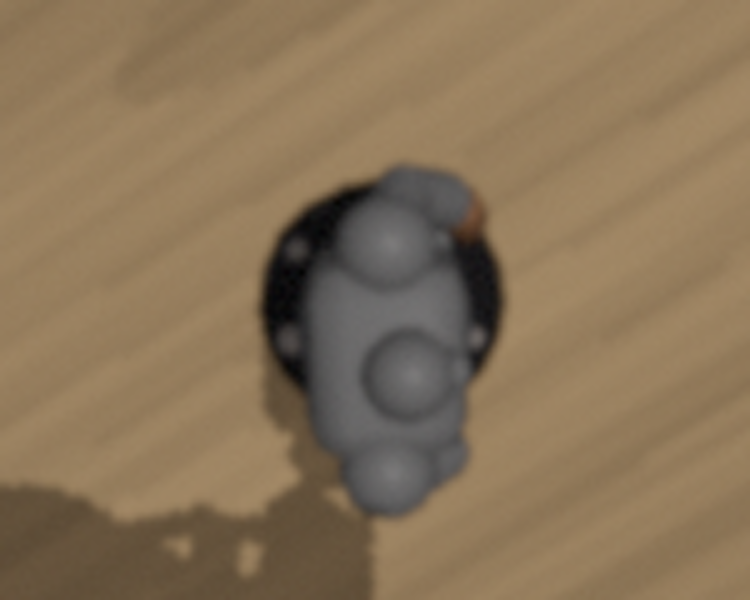

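```bash
python3 -m creep '[[0,0,0,-3.4,8.1,0,0],[0,0,0,0,0,45,0],[0,0,0,0,0,45,0],[0,0,0,0,0,45,0],[0,0,0,0,0,30,0],[0,0,0,0,0,15,0],[0,0,0,0,0,0,0],[0,0,0,0,0,0,0]]' 35
python3 -c "
from h import *
goal(0.4836,-0.0634,0.05,146.5)"
```

```text
clock: 19.7
position: [0.4848, -0.0631, 0.0516]
ee_rot: [0.287, 0.958, 0.0, 0.001]
ft_force: [-0.6, -0.5, 0.5]
grip_width: 0.996
pos [ 0.4848 -0.0631  0.0516] yaw 146.65 turn [0.0008 0.0013 0.0026] shift now [ 0.8 -0.9  1.6] shift after [ 0.8 -0.9  1.6]
```

```bash
python3 -m creep '[[0,0,0,0.6,-0.8,1,60],[0,0,0,0,0,0,90],[0,0,0,0,0,0,115],[0,0,0,0,0,0,135],[0,0,0,0,0,0,150],[0,0,0,0,0,0,170],[0,0,0,0,0,0,190],[0,0,0,0,0,0,190]]' 35
python3 -c "
from h import *
goal(0.4836,-0.0634,0.05,146.5)"
```

```text
clock: 20.5
position: [0.4831, -0.0636, 0.0498]
ee_rot: [0.287, 0.958, 0.0, 0.0]
ft_force: [-0.7, 0.8, 6.2]
grip_width: 0.388
pos [ 0.4831 -0.0636  0.0498] yaw 146.67 turn [0.0002 0.0007 0.003 ] shift now [-0.3  0.4 -0.2] shift after [-0.3  0.4 -0.2]
```

```bash
python3 -m creep '[[0,0,0,0,0,-2,200],[0,0,0,0,0,-8,200],[0,0,0,0,0,-30,200],[0,0,0,0,0,-45,200],[0,0,0,0,0,-45,200],[0,0,0,0,0,-20,200],[0,0,0,0,0,0,200],[0,0,0,0,0,0,200]]'
python3 - <<'E'
from h import *
T=pose(); np.save('og3T.npy',T);p,d=camera('wrist'); cv2.imwrite('pics/og3.png',p); np.save('og3.npy',d)
goal(0.531,-0.4025,0.200,90)
goal(0.531,-0.4025,0.200,146.6)
print(np.round(get_obs()['joint_pos'],2))
E
```

```text
clock: 21.3
position: [0.4824, -0.0637, 0.1992]
ee_rot: [0.287, 0.958, -0.0, 0.0]
ft_force: [-0.3, -0.1, -1.7]
grip_width: 0.386
pos [ 0.482  -0.0636  0.1984] yaw 146.66 turn [-1.40e-03 -9.00e-04  9.89e-01] shift now [-227.2 -256.2   -1.7] shift after [-338.9   49.    -1.6]
pos [ 0.482  -0.0636  0.1984] yaw 146.66 turn [-0.0008 -0.0013  0.0011] shift now [-227.2 -256.2   -1.7] shift after [-227.5 -255.9   -1.6]
[ 0.63  0.09 -0.62  1.83  0.06  1.23  0.98]
```

View pics/og3.png

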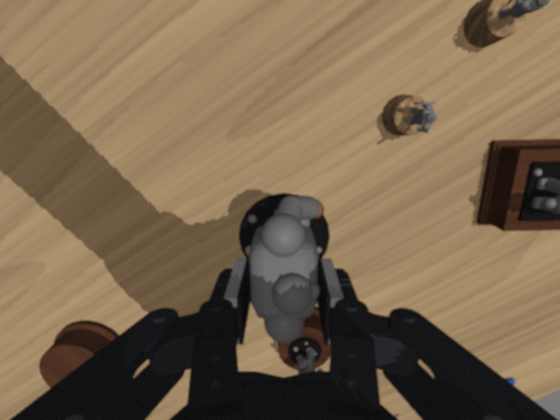

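```bash
python3 -m creep '[[0,0,0,-8,-9,0,200],[0,0,0,-20,-22,0,200],[0,0,0,-30,-34,0,200],[0,0,0,-30,-34,0,200],[0,0,0,-30,-34,0,200],[0,0,0,-30,-34,0,200],[0,0,0,-30,-34,0,200],[0,0,0,-27,-30,0,200]]'
python3 -m creep '[[0,0,0,-15,-17,0,200],[0,0,0,-7,-8,0,200],[0,0,0,0,0,0,200],[0,0,0,0,0,20,200],[0,0,0,0,0,18,200],[0,0,0,0,0,0,200],[0,0,0,0,0,0,200]]'
python3 - <<'E'
from h import *
goal(0.531,-0.4025,0.090,146.6)
T=pose(); np.save('og4T.npy',T);p,d=camera('wrist'); cv2.imwrite('pics/og4.png',p); np.save('og4.npy',d)
E
```

```text
clock: 22.15
position: [0.5257, -0.3727, 0.1974]
ee_rot: [0.288, 0.958, -0.0, -0.001]
ft_force: [0.8, 0.1, -0.9]
grip_width: 0.385
clock: 22.85
position: [0.5319, -0.401, 0.1618]
ee_rot: [0.286, 0.958, 0.0, -0.0]
ft_force: [-0.1, -0.6, -1.5]
grip_width: 0.39
pos [ 0.5319 -0.401   0.1618] yaw 146.75 turn [ 0.0003 -0.0004  0.0026] shift now [-0.1 -1.8 71.8] shift after [-0.1 -1.8 71.8]
```

View pics/og4.png

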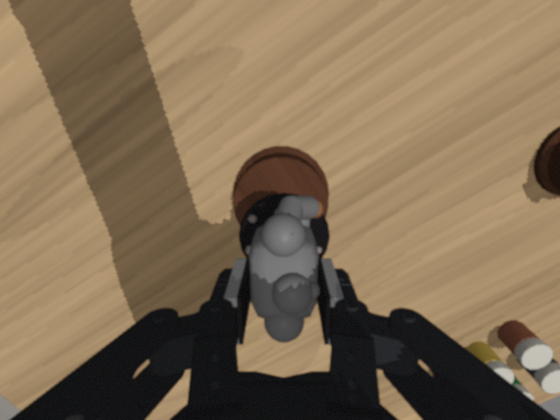

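```bash
python3 - <<'E'
from h import *
T=np.load('og4T.npy')
circs('pics/og4.png','og4.npy',T,(225,145,340,240),0.04,T[2,3]-0.046)
a=cv2.imread('pics/og4.png')[140:300,200:370]; cv2.imwrite('pics/og4z.png',cv2.resize(a,None,fx=3.5,fy=3.5,interpolation=cv2.INTER_CUBIC))
E
```

```text
plinth tool xy,r [-0.5 -2.7 41.4] world [ 530.9 -403.6] rms 0.21
base tool xy,r [ 18.1 -11.4  11.1] world [ 510.5 -400.6] rms 3.6
```

View pics/og4z.png

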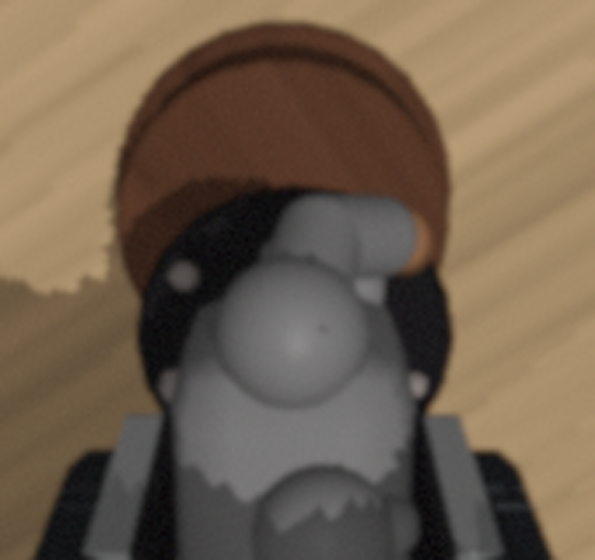

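```bash
python3 - <<'E'
from h import *
T=np.load('og4T.npy')
w=onplane('wrist',[[239.4,235.7],[328.6,235.7],[284,193.7]],T[2,3]-0.046,T)
print(((np.c_[w,np.ones(3)]@np.linalg.inv(T).T)*1000).round(1))
E
```

```text
[[ 1.00e+00 -2.87e+01  4.60e+01  1.00e+03]
 [ 1.10e+00  2.89e+01  4.60e+01  1.00e+03]
 [ 2.91e+01  1.00e-01  4.60e+01  1.00e+03]]
```

```bash
python3 -m creep '[[0,0,0,-0.5,-2.8,20,200],[0,0,0,0,0,25,200],[0,0,0,0,0,15,200],[0,0,0,0,0,6,200],[0,0,0,0,0,0,200],[0,0,0,0,0,0,200]]'
python3 -c "
from h import *
goal(0.5309,-0.4036,0.0898,146.7)"
```

```text
clock: 23.5
position: [0.5312, -0.4051, 0.0967]
ee_rot: [0.287, 0.958, -0.0, 0.001]
ft_force: [0.1, -0.9, -1.5]
grip_width: 0.388
pos [ 0.5312 -0.4051  0.0967] yaw 146.67 turn [ 0.      0.0017 -0.0005] shift now [1.1 1.  6.9] shift after [1.1 1.  6.9]
```

```bash
python3 -m creep '[[0,0,0,0.6,1,3,200],[0,0,0,0,0,2.5,200],[0,0,0,0,0,1,200],[0,0,0,0,0,0,200],[0,0,0,0,0,0,200]]'; python3 -m creep '[[0,0,0,0,0,0.5,200],[0,0,0,0,0,0,200]]'
```

```text
clock: 24.0
position: [0.5311, -0.4037, 0.0899]
ee_rot: [0.287, 0.958, -0.0, 0.001]
ft_force: [-1.7, 1.7, 4.8]
grip_width: 0.39
clock: 24.2
position: [0.5312, -0.4037, 0.0899]
ee_rot: [0.287, 0.958, -0.0, 0.001]
ft_force: [-2.5, 3.0, 8.9]
grip_width: 0.389
```

```bash
python3 -m creep '[[0,0,0,0,0,0,150],[0,0,0,0,0,0,135],[0,0,0,0,0,0,110],[0,0,0,0,0,0,70],[0,0,0,0,0,0,30],[0,0,0,0,0,0,0],[0,0,0,0,0,0,0],[0,0,0,0,0,0,0]]'; python3 -m creep '[[0,0,0,0,0,-15,0],[0,0,0,0,0,-40,0],[0,0,0,0,0,-45,0],[0,0,0,0,0,-40,0],[0,0,0,0,0,0,0],[0,0,0,0,0,0,0]]'
python3 - <<'E'
from h import *
T=pose(); np.save('og5T.npy',T);p,d=camera('wrist'); cv2.imwrite('pics/og5.png',p); np.save('og5.npy',d)
u,v=proj('wrist',[0.531,-0.4036,0.04],T)[0].astype(int); print(u,v)
a=p[v-60:v+60,u-75:u+75]; cv2.imwrite('pics/og5z.png',cv2.resize(a,None,fx=5,fy=5,interpolation=cv2.INTER_CUBIC))
circs('pics/og5.png','og5.npy',T,(u-60,v-60,u+60,v+30),0.04,0.044)
print(np.round(get_obs()['joint_pos'],2))
goal(0.344,0.323,0.235,90)
E
```

```text
clock: 25.0
position: [0.5306, -0.4037, 0.0884]
ee_rot: [0.287, 0.958, -0.0, 0.0]
ft_force: [-0.3, 0.3, -0.0]
grip_width: 1.001
clock: 25.6
position: [0.5311, -0.4039, 0.2305]
ee_rot: [0.287, 0.958, -0.001, 0.001]
ft_force: [0.8, 0.0, -1.6]
grip_width: 0.997
283 183
plinth tool xy,r [ 1.   0.3 41.5] world [ 530.4 -403.1] rms 0.26
base tool xy,r [ 2.3 -2.2 25.7] world [ 528.  -404.4] rms 4.73
[ 0.86  0.46 -0.4   1.33  0.17  1.39  1.46]
pos [ 0.5305 -0.4036  0.2288] yaw 146.67 turn [-0.00e+00  4.00e-04  9.89e-01] shift now [555.1 504.6  -6.5] shift after [ 726.6 -186.5   -6.2]
```

View pics/og5z.png

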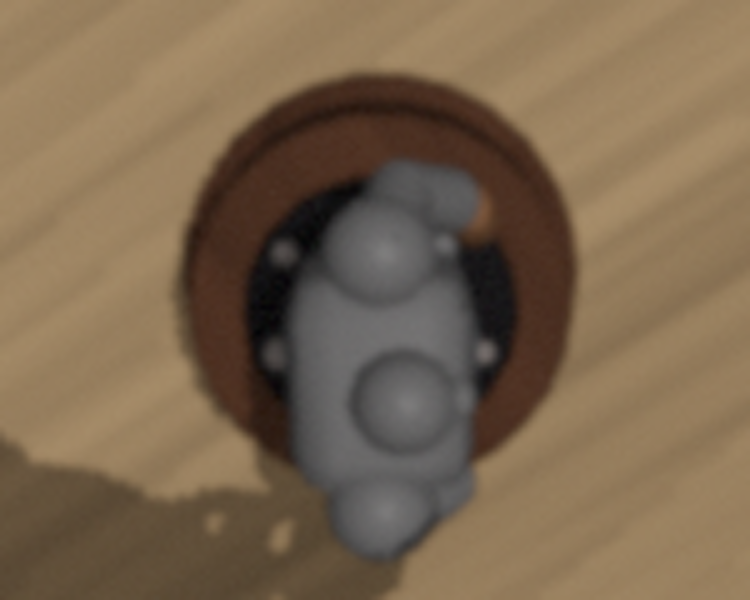

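```bash
python3 -c "
from h import *
goal(0.344,0.323,0.232,128.7)"
```

```text
pos [ 0.5305 -0.4036  0.2288] yaw 146.67 turn [-2.000e-04  4.000e-04  3.136e-01] shift now [555.1 504.6  -3.5] shift after [683.7 308.8  -3.2]
```

```bash
python3 -m creep '[[0,0,0.14,0,0,0,0],[0,0,0.14,0,0,0,0],[0,0,0.034,0,0,0,0],[0,0,0,40,18,0,0],[0,0,0,42.7,19.3,0,0],[0,0,0,42.7,19.3,0,0],[0,0,0,42.7,19.3,0,0],[0,0,0,42.7,19.3,0,0]]'
python3 -m creep '[[0,0,0,42.7,19.3,0,0],[0,0,0,42.7,19.3,0,0],[0,0,0,42.7,19.3,0,0],[0,0,0,42.7,19.3,0,0],[0,0,0,42.7,19.3,0,0],[0,0,0,42.7,19.3,0,0],[0,0,0,42.7,19.3,0,0],[0,0,0,42.7,19.3,0,0]]'
python3 -c "
from h import *
goal(0.344,0.323,0.232,128.7)
print(np.round(get_obs()['joint_pos'],2))"
```

```text
clock: 26.45
position: [0.4717, -0.1777, 0.2271]
ee_rot: [0.433, 0.901, -0.0, -0.001]
ft_force: [1.0, 0.3, 0.9]
grip_width: 1.002
clock: 27.25
position: [0.3788, 0.1848, 0.2276]
ee_rot: [0.433, 0.901, -0.001, -0.0]
ft_force: [-0.0, 0.7, -0.3]
grip_width: 0.999
pos [0.3788 0.1848 0.2276] yaw 128.65 turn [-0.0015  0.0001 -0.0009] shift now [129.7  59.1  -4.5] shift after [129.6  59.2  -4.4]
[ 0.41 -0.11 -0.89  1.92 -0.09  1.29  0.22]
```

```bash
python3 -m creep '[[0,0,0,42,19,0,0],[0,0,0,42,19,0,0],[0,0,0,42,19,0,0],[0,0,0,4,2,0,0],[0,0,0,0,0,0,0],[0,0,0,0,0,0,0]]'
python3 - <<'E'
from h import *
goal(0.344,0.323,0.232,128.7)
print(np.round(get_obs()['joint_pos'],2))
T=pose(); np.save('sp1T.npy',T);p,d=camera('wrist'); cv2.imwrite('pics/sp1.png',p); np.save('sp1.npy',d)
u,v=proj('wrist',[0.344,0.323,0.004],T)[0].astype(int); print(u,v)
a=p[v-60:v+60,u-75:u+75]; cv2.imwrite('pics/sp1z.png',cv2.resize(a,None,fx=5,fy=5,interpolation=cv2.INTER_CUBIC))
hmap('sp1.npy',T,0.344,0.323,'pics/sp1h.png')
rects('pics/sp1.png',T,(u-30,v-30,u+30,v+25),0.004,0,50)
E
```

```text
clock: 27.85
position: [0.3453, 0.3206, 0.2276]
ee_rot: [0.434, 0.901, -0.001, -0.0]
ft_force: [0.4, -0.2, 0.1]
grip_width: 0.994
pos [0.3453 0.3206 0.2276] yaw 128.61 turn [-0.0018  0.0002 -0.0015] shift now [ 2.7  0.5 -4.4] shift after [ 2.7  0.5 -4.4]
[ 0.24  0.08 -1.11  1.81  0.08  1.3  -0.22]
284 175
base rect [337.3 319.   19.8  37.1  38.7] circ [337.6 319.5  20.1] [ 15  14  18  32 333]
```

View pics/sp1z.png

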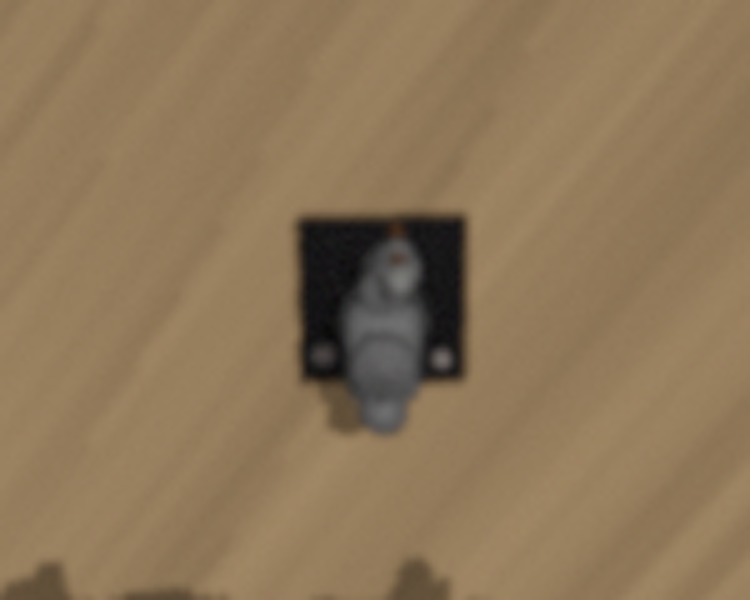

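View pics/sp1h.png

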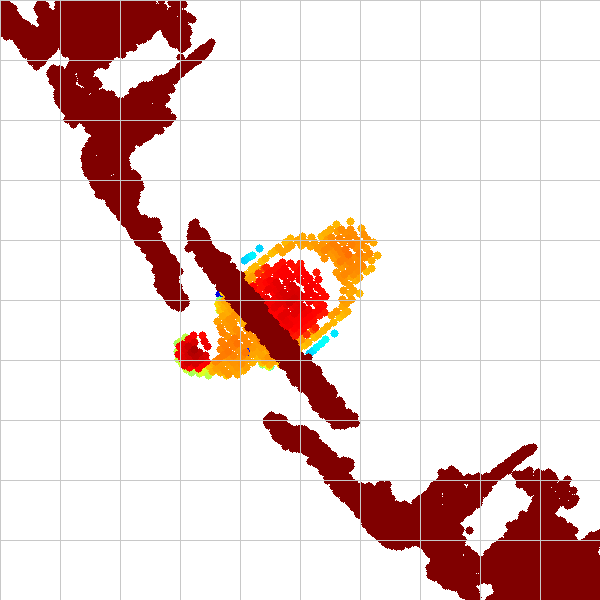

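```bash
python3 - <<'E'
from h import *
T=np.load('sp1T.npy')
w=onplane('wrist',[[285.5,174.5],[244+20,155-60+40]],0.004,T); print(w[0])
c=onplane('wrist',np.array([[300,215],[465,215],[462,381],[303,381]])/5.+[284-75-.4,175-60-.4],0.004,T)[:,:2]
print('center',c.mean(0),'sides',np.linalg.norm(c-np.roll(c,1,0),axis=1),'angs',[np.degrees(np.arctan2(*(c[(i+1)%4]-c[i])[::-1]))%90 for i in range(4)])
goal(*w[0][:2],0.052,128.7)
E
```

```text
[0.3443752  0.32504121 0.004     ]
center [0.34398877 0.32476668] sides [0.03969037 0.03823045 0.03968202 0.03809632] angs [np.float64(38.69785066377397), np.float64(38.68665676525674), np.float64(38.7100999939706), np.float64(38.88028441217878)]
pos [0.3456 0.3204 0.2278] yaw 128.56 turn [-0.0013  0.0006 -0.0024] shift now [  4.5   2.2 175.8] shift after [  4.4   2.  175.8]
```

```bash
python3 -m creep '[[0,0,-0.002,4.4,1.8,0,0],[0,0,0,0,0,40,0],[0,0,0,0,0,45,0],[0,0,0,0,0,45,0],[0,0,0,0,0,30,0],[0,0,0,0,0,15.5,0],[0,0,0,0,0,0,0],[0,0,0,0,0,0,0]]' 25
python3 -c "
from h import *
goal(0.344,0.3248,0.052,128.7)"
```

```text
clock: 28.7
position: [0.3444, 0.327, 0.0541]
ee_rot: [0.432, 0.902, 0.001, 0.0]
ft_force: [0.1, -0.2, 0.5]
grip_width: 0.995
pos [0.3444 0.327  0.0541] yaw 128.77 turn [0.0013 0.0001 0.0013] shift now [-1.5 -1.7  2.1] shift after [-1.5 -1.7  2.1]
```

```bash
python3 -m creep '[[0,0,0,-1.3,-1.5,1.7,0],[0,0,0,0,0,0,0],[0,0,0,0,0,0,0]]' 25
python3 -c "
from h import *
goal(0.344,0.3248,0.052,128.7)"
```

```text
clock: 29.0
position: [0.344, 0.3246, 0.0519]
ee_rot: [0.432, 0.902, 0.0, 0.001]
ft_force: [0.5, -0.4, -0.6]
grip_width: 1.003
pos [0.344  0.3246 0.0519] yaw 128.76 turn [0.0013 0.0007 0.0011] shift now [ 0.2  0.1 -0.1] shift after [ 0.2  0.1 -0.1]
```

```bash
python3 -m creep '[[0,0,0,0,0,0,80],[0,0,0,0,0,0,130],[0,0,0,0,0,0,160],[0,0,0,0,0,0,185],[0,0,0,0,0,0,200],[0,0,0,0,0,0,215],[0,0,0,0,0,0,230],[0,0,0,0,0,0,240]]' 25
python3 -m creep '[[0,0,0,0,0,-2,240],[0,0,0,0,0,-8,240],[0,0,0,0,0,-30,240],[0,0,0,0,0,-45,240],[0,0,0,0,0,-45,240],[0,0,0,0,0,-20,240],[0,0,0,0,0,0,240],[0,0,0,0,0,0,240]]'
python3 - <<'E'
from h import *
T=pose(); np.save('sp3T.npy',T);p,d=camera('wrist'); cv2.imwrite('pics/sp3.png',p); np.save('sp3.npy',d)
goal(0.5267,0.3923,0.200,98.3); goal(0.5267,0.3923,0.200,128.7)
E
```

```text
clock: 29.8
position: [0.3435, 0.3246, 0.0512]
ee_rot: [0.432, 0.902, 0.0, 0.0]
ft_force: [-0.3, 0.8, 1.4]
grip_width: 0.176
clock: 30.6
position: [0.3435, 0.3243, 0.2012]
ee_rot: [0.432, 0.902, -0.0, 0.0]
ft_force: [0.1, -0.2, -0.7]
grip_width: 0.178
pos [0.3431 0.324  0.2005] yaw 128.78 turn [-0.0008  0.0007  0.532 ] shift now [-61.8 185.9   0.4] shift after [ 41.1 191.5   0.5]
pos [0.3431 0.324  0.2005] yaw 128.78 turn [-0.001   0.0004  0.0014] shift now [-61.8 185.9   0.4] shift after [-61.5 186.    0.5]
```

View pics/sp3.png

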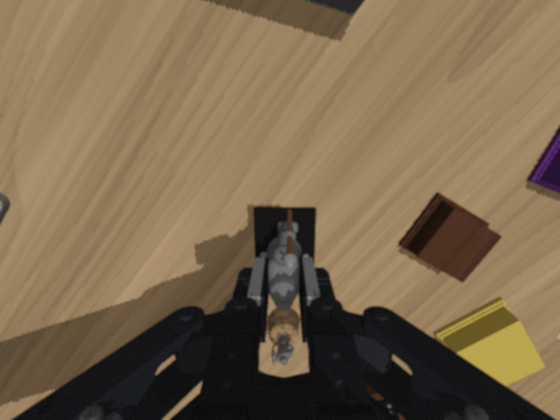

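```bash
python3 -m creep '[[0,0,0.08,0,0,0,240],[0,0,0.13,0,0,0,240],[0,0,0.13,0,0,0,240],[0,0,0.12,0,0,0,240],[0,0,0.072,3,12,0,240],[0,0,0,6,30,0,240],[0,0,0,9,42,0,240],[0,0,0,9,42,0,240]]'
python3 -m creep '[[0,0,0,8,36,0,240],[0,0,0,4,20,0,240],[0,0,0,2,10,0,240],[0,0,0,0,0,0,240],[0,0,0,0,0,20,240],[0,0,0,0,0,18,240],[0,0,0,0,0,0,240],[0,0,0,0,0,0,240]]'
python3 - <<'E'
from h import *
goal(0.5267,0.3923,0.092,98.3)
T=pose(); np.save('sp4T.npy',T);p,d=camera('wrist'); cv2.imwrite('pics/sp4.png',p); np.save('sp4.npy',d)
print(np.round(get_obs()['joint_pos'],2))
a=p[130:270,200:370]; cv2.imwrite('pics/sp4z.png',cv2.resize(a,None,fx=4,fy=4,interpolation=cv2.INTER_CUBIC))
E
```

```text
clock: 31.45
position: [0.4648, 0.3702, 0.1991]
ee_rot: [0.654, 0.756, -0.001, 0.0]
ft_force: [0.8, -0.0, 0.9]
grip_width: 0.176
clock: 32.25
position: [0.5263, 0.3935, 0.1637]
ee_rot: [0.654, 0.757, -0.0, 0.0]
ft_force: [0.6, 0.1, 0.0]
grip_width: 0.178
pos [0.5263 0.3935 0.1637] yaw 98.35 turn [-0.0001  0.0004  0.0008] shift now [-1.2  0.2 71.7] shift after [-1.3  0.2 71.7]
[-0.09  0.61 -0.91  1.42  0.48  1.35 -0.87]
```

View pics/sp4z.png

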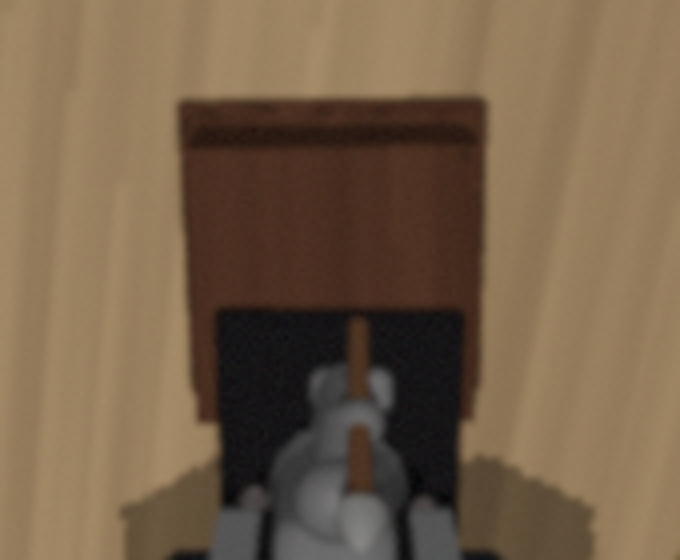

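```bash
python3 - <<'E'
from h import *
T=np.load('sp4T.npy'); d=np.load('sp4.npy'); p=cv2.imread('pics/sp4.png'); X=cloud('wrist',d,T); Z=X[...,2]; Ti=np.linalg.inv(T)
def tool(px,z):
    w=onplane('wrist',px,z,T); return (np.c_[w,np.ones(len(w))]@Ti.T)[:,:2]*1000
def line(px,z,n):
    L=tool(px,z); v=cv2.fitLine(L.astype(np.float32),cv2.DIST_HUBER,0,.01,.01).ravel(); print(n,'dir deg',round(float(np.degrees(np.arctan2(v[1],v[0]))),2),'pt',np.round(v[2:],1))
m=abs(Z-0.04)<0.004
far=[(c,np.nonzero(m[:,c])[0][0]-.5) for c in range(254,314)]
lf=[(np.nonzero(m[r,230:330])[0][0]+230-.5,r) for r in range(172,225)]
rt=[(np.nonzero(m[r,230:330])[0][-1]+230+.5,r) for r in range(172,225)]
line(far,.04,'plinth far'); line(lf,.04,'pl left'); line(rt,.04,'pl right')
zb=T[2,3]-0.0472; dk=p.max(2)<45
bf=[(c,190+np.nonzero(dk[190:230,c])[0][0]-.5) for c in range(258,284)]
bl=[(240+np.nonzero(dk[r,240:300])[0][0]-.5,r) for r in range(212,245)]
br=[(280+np.nonzero(dk[r,280:330])[0][-1]+.5,r) for r in range(212,245)]
line(bf,zb,'base far'); line(bl,zb,'b left'); line(br,zb,'b right')
E
```

```text
plinth far dir deg 89.54 pt [32.7  0.1]
pl left dir deg -0.84 pt [  5.6 -31.7]
pl right dir deg -0.37 pt [ 2.4 32. ]
base far dir deg 89.93 pt [20.3 -8.8]
b left dir deg -2.46 pt [  5.7 -18.5]
b right dir deg 2.49 pt [ 6.8 20.6]
```

```bash
python3 -m creep '[[0,0,-0.007,0.1,-0.6,20,240],[0,0,0,0,0,25,240],[0,0,0,0,0,15,240],[0,0,0,0,0,6,240],[0,0,0,0,0,0,240],[0,0,0,0,0,0,240]]'
python3 - <<'E'
from h import *
T=np.load('sp4T.npy'); t=T@np.array([0.0002,-0.0006,0,1]); print(t)
goal(t[0],t[1],0.0912,98.75)
E
```

```text
clock: 32.9
position: [0.5268, 0.3942, 0.0984]
ee_rot: [0.651, 0.759, 0.001, 0.0]
ft_force: [0.1, -0.5, 0.4]
grip_width: 0.178
[0.52568091 0.39362203 0.16370751 1.        ]
pos [0.5268 0.3942 0.0984] yaw 98.71 turn [ 0.0012 -0.0007 -0.0008] shift now [-0.4 -1.2  7.2] shift after [-0.4 -1.2  7.2]
```

```bash
python3 -m creep '[[0,0,0,-0.7,-1,3,240],[0,0,0,0,0,2.5,240],[0,0,0,0,0,1,240],[0,0,0,0,0,0,240],[0,0,0,0,0,0,240]]'; python3 -m creep '[[0,0,0,0,0,0.6,240],[0,0,0,0,0,0,240]]'
python3 -c "
from h import *
goal(0.5257,0.3936,0.0912,98.75)"
```

```text
clock: 33.4
position: [0.526, 0.3929, 0.0912]
ee_rot: [0.651, 0.759, 0.0, 0.0]
ft_force: [0.2, -0.2, 5.2]
grip_width: 0.176
clock: 33.6
position: [0.5261, 0.393, 0.0911]
ee_rot: [0.651, 0.759, 0.001, 0.0]
ft_force: [-0.3, -2.5, 8.3]
grip_width: 0.179
pos [0.5261 0.393  0.0911] yaw 98.69 turn [ 0.0013 -0.0002 -0.001 ] shift now [ 0.6 -0.3 -0.1] shift after [ 0.6 -0.3 -0.1]
```

```bash
python3 -m creep '[[0,0,0,0,0,0,195],[0,0,0,0,0,0,180],[0,0,0,0,0,0,160],[0,0,0,0,0,0,100],[0,0,0,0,0,0,50],[0,0,0,0,0,0,0],[0,0,0,0,0,0,0],[0,0,0,0,0,0,0]]'; python3 -m creep '[[0,0,0,0,0,-15,0],[0,0,0,0,0,-40,0],[0,0,0,0,0,-45,0],[0,0,0,0,0,-40,0],[0,0,0,0,0,0,0],[0,0,0,0,0,0,0]]'
python3 - <<'E'
from h import *
T=pose(); np.save('sp5T.npy',T);p,d=camera('wrist'); cv2.imwrite('pics/sp5.png',p); np.save('sp5.npy',d)
u,v=proj('wrist',[0.526,0.393,0.04],T)[0].astype(int); print(u,v)
a=p[v-60:v+60,u-75:u+75]; cv2.imwrite('pics/sp5z.png',cv2.resize(a,None,fx=5,fy=5,interpolation=cv2.INTER_CUBIC))
p,d=camera('top'); cv2.imwrite('pics/top9.png',p); p,d=camera('scene'); cv2.imwrite('pics/scene9.png',p)
E
```

```text
clock: 34.4
position: [0.5256, 0.3928, 0.0901]
ee_rot: [0.651, 0.759, -0.0, 0.0]
ft_force: [0.6, -0.1, 0.1]
grip_width: 0.997
clock: 35.0
position: [0.5258, 0.3933, 0.232]
ee_rot: [0.651, 0.759, 0.001, 0.0]
ft_force: [-0.3, 0.1, -1.6]
grip_width: 1.002
282 184
```

View pics/sp5z.png

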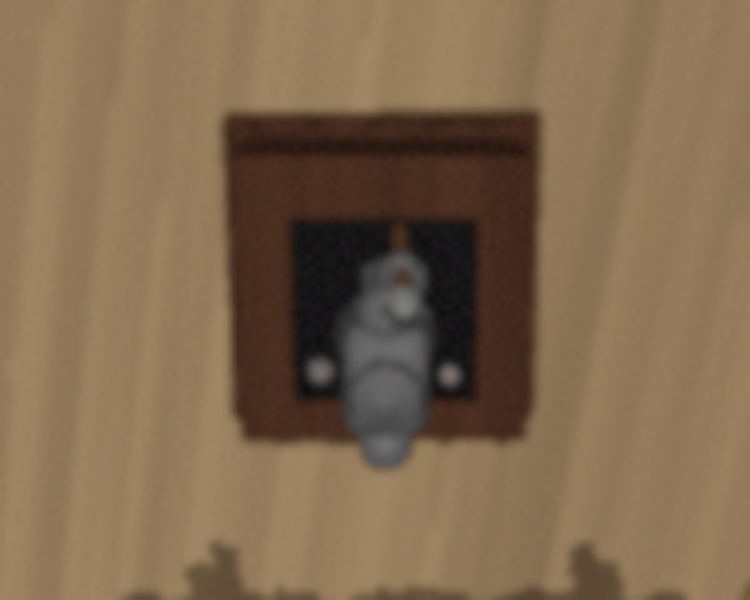

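View pics/top9.png

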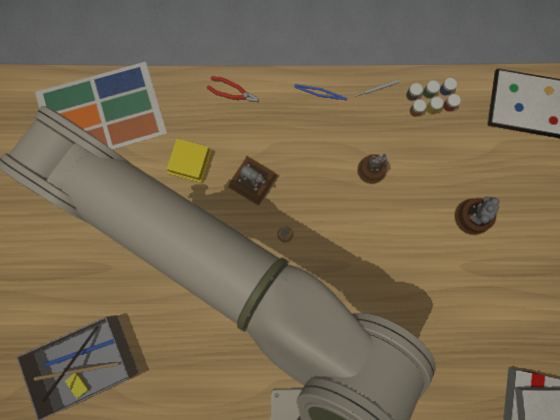

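View pics/scene9.png

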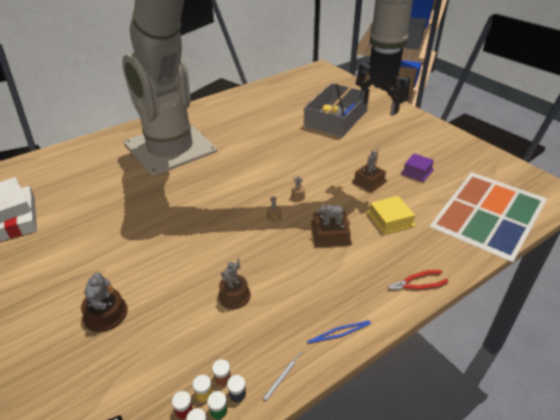

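```bash
python3 - <<'E'
from h import *
T=np.load('sp5T.npy'); d=np.load('sp5.npy'); p=cv2.imread('pics/sp5.png'); Z=cloud('wrist',d,T)[...,2]; Ti=np.linalg.inv(T)
def tool(px,z):
    w=onplane('wrist',px,z,T); return (np.c_[w,np.ones(len(w))]@Ti.T)[:,:2]*1000
def line(px,z,n):
    L=tool(px,z); v=cv2.fitLine(L.astype(np.float32),cv2.DIST_HUBER,0,.01,.01).ravel(); print(n,'dir',round(float(np.degrees(np.arctan2(v[1],v[0]))),2),'med',np.round(np.median(L,0),1))
m=abs(Z-0.04)<0.004; dk=p.max(2)<45
def first(a,o): return o+np.nonzero(a)[0][0]-.5
def last(a,o): return o+np.nonzero(a)[0][-1]+.5
C=[c for c in range(262,302)]; Cs=list(range(257,268))+list(range(298,309))
line([(c,first(m[130:230,c],130)) for c in C],.04,'pl far'); line([(c,last(m[130:230,c],130)) for c in Cs],.04,'pl near')
R=range(160,205)
line([(first(m[r,240:330],240),r) for r in R],.04,'pl left'); line([(last(m[r,240:330],240),r) for r in R],.04,'pl right')
line([(c,first(dk[164:215,c],164)) for c in list(range(268,280))+list(range(292,300))],.044,'b far')
line([(c,last(dk[164:210,c],164)) for c in list(range(269,274))+list(range(298,301))],.044,'b near')
R=range(172,200)
line([(first(dk[r,260:320],260),r) for r in R],.044,'b left'); line([(last(dk[r,260:320],260),r) for r in R],.044,'b right')
# top camera check of plinths
E
```

```text
pl far dir 89.95 med [33.1 -1.7]
pl near dir 89.98 med [-31.3  -0.6]
pl left dir -0.23 med [  2.4 -31.5]
pl right dir -1.03 med [ 2.4 32.3]
b far dir 89.96 med [19.  -5.9]
b near dir 89.97 med [-20.8 -11.5]
b left dir 0.06 med [ -0.5 -18.9]
b right dir -1.1 med [-0.5 19.9]
```

```bash
python3 - <<'E'
from h import *
T=np.load('sp5T.npy'); print('plinth sqS centre world',(T@np.array([.0009,.0004,0,1]))[:2])
a=cv2.imread('pics/scene0.png').astype(int);b=cv2.imread('pics/scene9.png').astype(int)
print('clock',get_obs()['clock']); print(hand_in())
E
```

```text
plinth sqS centre world [0.52604421 0.39426848]
clock 35.15
the job is handed in; nothing more can be done
None
```

All four figures on black bases are standing upright on their matching plinths, and the job was handed in at 35 s of the 122 s allowed.

Wrist camera checks after each release:

| Figure | Plinth | Offset from centre | Squareness |
|---|---|---|---|
| Bear | large square | about 0.7 mm | within 0.3° |
| Swordsman | small round | about 0.6 mm | not applicable |
| Ogre | large round | about 0 by eye, from equal gaps left and right | not applicable |
| Spearman | small square | about 1.8 mm, left as it was | within about 1° |

- **Failed fit:** the automatic circle fit failed on the ogre's base because its body hides part of the rim. That result comes from the edges read in the zoomed picture, left to right only.
- **Plinths:** the small square plinth measured about 2 mm from its first overhead reading, which is within the calibration error. The final overhead and scene views show no shift in the others.
- **Corks:** both cork figures still stand upright and in place in the final scene view. The arm hid one of them from the overhead camera.
- **Arm:** at hand-in the gripper was open and about 14 cm above the spearman's grip height, touching nothing. The highest external force I read was about 9 N, on setting a figure down.

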